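Open the dial lock of the model crate and park its bolt

TASK

Unlock the model crate: turn the red left dial to 3 and the black right dial to 5; the right knob has slipped on its spindle, so its true place lies up to half a number either side of 5 and must be felt for, until the orange bolt springs up by itself. Then lift the bolt out of the lock without forcing it, stand it upright on the bare desk and let go, and take it again by its two narrow end faces so that it can be lowered gently, upright, between the two walls of the wooden keeper rack and left standing in the middle of the rack's floor. Leave the dune tile, the rook, the canister and the file where they are.

Things in the scene. Friction and masses are not known exactly. Their poses are not given: they have to be found in the camera images.
- lock: Grey steel dial lock fixed to the desk, 76 (x) x 212 (y) x 48 mm high; origin at desk level in its middle, on the bolt's axis; z up, y to the left dial, x to the crate model fixed behind it (wooden, blue plastic lid, x +67 to +193 mm, y +-93 mm, 92 mm high). Dial axes at y = +70 (left) and -70 mm (right). White numerals 1 to 7 round each dial, 45 degrees apart.
- lock_cover (a point): Middle of the lock's flat cover, 48 mm above the desk, axes as the lock's. The bolt stands here in a slot with 1.2 mm play. Four steel guard posts, 7 mm thick, 32 mm high above the cover, stand at x = +-12, y = +-27 mm: in the lock the bolt's grip can be taken only across its 20 mm thickness (fingers closing along x). Above the cover 35 mm are free on its x sides.
- dial_left (a joint): Red left knob's turn about the vertical, rad, counter-clockwise from above positive; 0 when its white pointer points to the lock's -x (front, robot side). Number n is at pi/2 - n*pi/4, so 3 is at -0.785. This knob is true: within 0.10 rad of 3 is right. Friction 0.04 N m, no clicks, stays where left. Range +-3 rad.
- dial_right (a joint): Black right knob's turn, same sense and zero; n is at -pi/2 - n*pi/4 (+2 pi), so 5 is at +0.785. Slipped: the true place lies hidden within 0.36 rad either side, right within 0.07 rad. With the left dial right, turn slowly through: at the true place the bolt jumps up and blocks the dial (play +-0.10 rad); torque then rises above 0.15 N m. Do not exceed 0.8 N m. Range +-3 rad.
- dial_left_grip (a point): On the left dial's axis, 15 mm above the cover (63 mm above the desk). The knob is an upright bar on the cover, 32 mm long (x of this point, the pointer is at its -x end), 12 mm wide (y of this point), 26 mm high. Grip across the 12 mm from above, fingertips just above the cover; from the axis 39 mm are free to the guard posts.
- dial_right_grip (a point): The same on the right dial's axis: bar 32 mm (x) x 12 mm (y) x 26 mm high, pointer at its -x end, this point 15 mm above the cover.
- bolt_centre (a point): Centre, half-way up, of the loose bolt, 200 g, 66 mm high, z up. Heights from its foot: 0 to 26 mm a steel block 30 (x) x 44 (y) mm; at 18 to 26 mm two steel lugs 10 mm wide, 104 mm over their ends along y; 26 to 66 mm the orange grip. Locked, this point is 43 mm above the desk, sprung up 53 mm, standing on the desk 33 mm; its axes agree with the lock's in the lock.
- bolt_grip (a point): Centre of the bolt's orange grip, 46 mm above its foot; grip 20 mm thick (x) x 36 mm wide (y) x 40 mm high; the narrow end faces look to +-y. A spring pushes the locked bolt up with about 1 N and lifts it 10 mm when both dials are right. From there lift it straight up another 65 mm to clear the guard posts.
- bare_desk (a point): A point of the desk top in front of the lock, always bare for 50 mm around: room to stand the bolt down.
- keeper_floor (a point): Centre of the floor of the fixed wooden keeper rack, 8 mm above the desk. Two upright walls along its y, 100 mm long, 8 mm thick, 42 mm apart inside, 66 mm high above the floor; open above and at both y ends. The bolt is to stand between them about midway, lugs along y, either way round. Fingers fit in only at the bolt's narrow end faces (closing along y).
- tile: Sand-coloured resin dune tile, 100 x 100 x 16 mm, loose; origin under its centre. Leave alone.
- rook: Cream ceramic chess rook, 38 mm across, 68 mm high, loose; origin under its centre. Leave alone.
- canister: Green plastic canister with white twist cap, 66 mm across, 110 mm high, loose; origin under its centre. Leave alone.
- file: Steel file with black handle lying on the desk, 215 mm long along its x (-85 to +130 mm), 16 mm wide, 16 mm high, loose; origin at desk level. Leave alone.
Not all that is in view belongs to the job. Of the things that look like the part that bears bolt_centre, the smallest one is meant.

How it is judged (in metres and radians):
On the way, in this order (a step that is already met when the one before it is completed fails the run):
1. both dials are right: the bolt has sprung up in the lock by itself, not held (z of bolt_centre in the frame of lock above 0.0495 m and horizontal distance between bolt_centre and lock below 0.006 m and contact force between the fingers and bolt below 0.2 N), for 0.2 s.
2. the bolt stands upright on the bare desk, let go (height (world z) of bolt_centre below 0.037 m and angle between bolt_centre's own z axis and vertical below 0.1 rad and contact force between the fingers and bolt below 0.2 N and linear speed of bolt below 0.02 m/s), for 0.2 s.
At the end, for the whole second after the job is handed in: The bolt stands upright (within 0.1 rad) on the floor of the keeper rack between its two walls, at most 22 mm from the middle along the slot, at rest and released (x of bolt_centre in the frame of keeper_floor between -0.01 and 0.01 m and y of bolt_centre in the frame of keeper_floor between -0.022 and 0.022 m and z of bolt_centre in the frame of keeper_floor between 0.029 and 0.037 m and angle between bolt_centre's own z axis and vertical below 0.1 rad and linear speed of bolt below 0.01 m/s and contact force between the fingers and bolt below 0.2 N); the robot touches nothing.
It fails at once if the bolt is forced against the lock with more than 90 N (contact force between bolt and lock above 90 N).
It fails at once if the dune tile, rook, canister or file is pushed more than 20 mm (distance of any of tile, rook, canister, file from where it was at the start of the episode above 0.02 m).
It fails at once if the bolt lands in the keeper hard (distance between bolt_centre and keeper_floor below 0.08 m and linear speed of bolt above 0.4 m/s).
It also fails if it takes over 72 s, if anything falls off the work surface, if the arm or the gripper's body presses on something with over 40 N, if the wrist force passes 120 N, or if a joint passes its speed limit or range.

ROBOT

A 6-joint arm with a two-finger parallel gripper is mounted at the origin on the work surface. World frame = base frame: x ahead of the robot, y to its left, z up, the work surface at z = 0. Lengths are in mm, angles in rad, forces in N, time in s.
With the tool pointing down it reaches from about 300 to 1000 mm from the base axis. Payload 5.1 kg.
Tool frame: the origin (TCP) lies between the finger pads; the fingertips stand ctrl.tips_ahead ahead of it and the grasp point (between the pads) lies 6 mm ahead of it (ctrl.tips_ahead is the distance from the TCP to the fingertips, in mm); z points along the fingers, y is the line along which they close (so a half turn about z gives the same grasp; the last joint's range is limited). The gripper opens to 95 mm and grips with 3 to 60 N. Pads are 20 mm wide; open, the fingers measure 119 mm over their backs; the gripper's body (75 mm by 180 mm) begins 59 mm behind the grasp point.
Start: joints at [-1.23, 0.124, 1.65, -0, 1.367, -0.083], TCP at [267.265, -592.498, 239.656] pointing down, gripper open.
Joint ranges: [-2.61, 2.61], [-1.02, 2.33], [0.03, 2.71], [-1.35, 4.49], [0.32, 2.68], [-2.91, 2.91]. Speed limits (rad/s): [2.57, 2.57, 3.14, 3.14, 3.14, 3.14].

INTERFACE

Orientations are given as a unit quaternion [w, x, y, z].
In Python, from cell import ctrl gives the robot as it stands.
- The arm moves only by the tool arm_command, never from a script. Its argument "series" is a list of rows, each an object of numbers: "dx", "dy", "dz": the shift along the tool's x, y, z in m; "ax", "ay", "az": the turn, a rotation vector about the tool's x, y, z in rad; "grip": the closure in counts, from 0 (fully open) to 255 (shut). In form: [{"dx": .., "dy": .., "dz": .., "ax": .., "ay": .., "az": .., "grip": ..}, ...]. A call has 1 to 12 rows; each row shifts and turns the commanded pose from where the row before left it, along the tool's axes as they then stand; what a row does not reach is not made up. A row lasts 1/12 s, in which the tool goes at most 41.7 mm and 7.16 degrees, less where a joint would pass 70% of its speed; a pose out of reach is approached as far as the arm can. A call is refused whole if a number of a shift passes 0.0417 or a number of a turn 0.125, either way. A call with a gripper value outside its range is refused whole. The fingers move at their own pace and stop on an object; the grip force is fixed at half the most. Time passes only in rows, so rows that do not move let the fingers close. It gives the time, the measured TCP pose, the force, the opening and the grip force at its end, in the units of the state.
- ctrl.observe(): the state, without advancing time (a new reading comes with each control period).
- ctrl.grab_frame(name): name is "side" or "top"; returns a dict with "color" (400x640x3 uint8, red, green, blue), "fx", "fy", "cx", "cy" (pixels), "origin" and "rotation" of the camera in the world. Camera axes: x right, y down, z forward; pixel columns grow to the right and rows downward; lengths in mm; the calibration is good to about 2 mm. A picture is of the moment at which its call begins. There is no depth.
- ctrl.close_job(): hands the job in; it is judged then, once.
Trained networks look in the newest picture that a camera, given by its name, has taken for a name from the list of things; names that differ only in an ending like _2 or _b are one class to them, and where a whole thing is asked for, a point or a joint stands for the part that bears it (a point fixed in the world has none). Each returns a list of dicts, best first, with "conf" (0 to 1); they miss things now and then, are a little off and sometimes report something else, mostly with a low value. They report only what shows in the picture. A call takes as long as a camera call. They do not tell look-alikes from the thing itself.
- ctrl.spot_in(name, camera): "xy" ([column, row] in pixels, amid what is visible of it).
- ctrl.mark_of(name, camera): "xy" ([column, row] in pixels: a listed point, or the origin of a listed thing).
The state is a dict: "t": time; "joint_positions": joint angles; "joint_vel": joint speeds; "joint_torque": joint torques, N m; "eef_pos": TCP position; "tool_rot": TCP orientation; "contact_force": force on the tool from outside, world axes, zero at the start; "ft_torque": the same for the moment, N m; "gripper_width": finger opening in mm; "grasp_force": force on a finger pad.
Only numpy, scipy, OpenCV 4.12 (cv2) and the standard library are available. Lean on these libraries where they do the work, as an engineer would, in place of code of your own. Each camera call takes 0.05 s, during which the arm holds its last target. There are 200 camera calls.

## Working session

There is one attempt and no reset: what is moved stays moved. The work goes in short steps, Python scripts to look and compute and a tool call to move; the robot and the scene stay as the last step left them, time stands still between calls to the robot, and variables do not carry over. Pictures are saved under pics/ and viewed, at most 10 in all, crops included, and the job is handed in when it is done.

Besides the shell and the picture viewer there is one more tool, called after "Call:" by a JSON object that holds its "fn" and its "kwargs", one argument or row to a line. arm_command: Moves the arm, as the interface text tells. Its arguments: {"type":"object","properties":{"series":{"type":"array","items":{"type":"object","properties":{"dx":{"type":"number"},"dy":{"type":"number"},"dz":{"type":"number"},"ax":{"type":"number"},"ay":{"type":"number"},"az":{"type":"number"},"grip":{"type":"number"}}}}},"required":["series"]}

```bash
mkdir -p pics; ls; cat > h.py <<'E'
import numpy as np, cv2
from cell import ctrl
def tri(obs):
    # obs: list of (frame, [u,v])
    A=np.zeros((3,3));b=np.zeros(3)
    for f,p in obs:
        d=np.array([(p[0]-f['cx'])/f['fx'],(p[1]-f['cy'])/f['fy'],1.]);d=np.array(f['rotation']).reshape(3,3)@d;d/=np.linalg.norm(d)
        M=np.eye(3)-np.outer(d,d);A+=M;b+=M@np.array(f['origin'])
    return np.linalg.solve(A,b)
def onz(f,p,z):
    d=np.array([(p[0]-f['cx'])/f['fx'],(p[1]-f['cy'])/f['fy'],1.]);d=np.array(f['rotation']).reshape(3,3)@d;o=np.array(f['origin'])
    return o+d*(z-o[2])/d[2]
def proj(f,X):
    c=np.array(f['rotation']).reshape(3,3).T@(np.array(X)-np.array(f['origin']));return np.array([f['fx']*c[0]/c[2]+f['cx'],f['fy']*c[1]/c[2]+f['cy']])
E
python3 - <<'E'
from h import *
np.set_printoptions(precision=1,suppress=True)
F={}
for c in('top','side'):
    f=F[c]=ctrl.grab_frame(c); cv2.imwrite(f'pics/{c}0.png',f['color'][:,:,::-1])
    print(c,f['origin'],f['fx'],f['fy'],np.array(f['rotation']).ravel())
    for n in 'lock lock_cover dial_left_grip dial_right_grip bolt_centre bolt_grip bare_desk keeper_floor tile rook canister file'.split():
        r=ctrl.mark_of(n,c); print(n,[(np.round(x['xy'],1).tolist(),round(x['conf'],2)) for x in r[:4]])
print(ctrl.observe(),ctrl.tips_ahead)
E
```

```text
pics
top [ 411.6   38.8 1192.8] 461.3302126510684 461.3302126510684 [ 0.  -0.7  0.7 -0. ]
lock [([361.0, 180.0], 0.56)]
lock_cover [([360.5, 175.2], 0.69)]
dial_left_grip [([331.0, 174.3], 0.67)]
dial_right_grip [([388.9, 173.6], 0.59)]
bolt_centre [([460.9, 289.9], 0.88), ([268.9, 120.8], 0.84), ([359.2, 175.0], 0.68)]
bolt_grip [([466.3, 289.1], 0.94), ([360.3, 178.2], 0.76), ([268.2, 117.5], 0.59), ([361.2, 175.8], 0.29)]
bare_desk [([303.5, 234.1], 0.86), ([388.1, 176.4], 0.42)]
keeper_floor [([237.1, 196.4], 0.63)]
tile [([454.6, 181.7], 0.74)]
rook [([404.0, 243.7], 0.49)]
canister [([470.2, 132.1], 0.62)]
file [([358.0, 174.3], 0.65), ([191.5, 207.2], 0.57)]
side [107.4 993.4 750.9] 451.74305122460527 451.74305122460527 [ 0.1 -0.2  0.9 -0.5]
lock [([315.0, 203.3], 0.83), ([325.6, 151.9], 0.57), ([306.8, 198.0], 0.21)]
lock_cover [([320.9, 185.1], 0.71), ([304.9, 196.9], 0.61)]
dial_left_grip [([305.4, 195.8], 0.47)]
dial_right_grip [([330.6, 171.2], 0.48)]
bolt_centre [([439.4, 170.1], 0.77), ([317.7, 186.1], 0.65), ([233.0, 217.5], 0.64)]
bolt_grip [([434.4, 161.1], 0.79), ([230.9, 213.4], 0.7), ([317.8, 186.0], 0.51)]
bare_desk [([348.0, 241.6], 0.97)]
keeper_floor [([281.2, 263.9], 0.57)]
tile [([357.2, 164.0], 0.57), ([316.6, 204.5], 0.43)]
rook [([280.5, 263.9], 0.5), ([383.4, 195.5], 0.48)]
canister [([324.8, 151.7], 0.77)]
file [([263.5, 308.0], 0.89)]
{'t': 1.3, 'joint_positions': array([-1.2,  0.1,  1.7,  0. ,  1.4, -0.1]), 'joint_vel': array([-0.,  0., -0.,  0., -0., -0.]), 'joint_torque': array([  0. , -41.8, -36. ,   0.1,   0. ,  -0. ]), 'eef_pos': array([ 267.3, -592.5,  239.7]), 'tool_rot': array([0. , 1. , 0.2, 0. ]), 'contact_force': array([-0.8,  0.3, -0.2]), 'ft_torque': array([-0., -0.,  0.]), 'grasp_force': 0.0, 'gripper_width': 95.30048566827514} 25.0
```

```bash
python3 - <<'E'
import cv2
t=cv2.imread('pics/top0.png');s=cv2.imread('pics/side0.png')
cv2.imwrite('pics/t1.png',cv2.resize(t[90:310,170:490],None,fx=2.5,fy=2.5,interpolation=2))
cv2.imwrite('pics/s1.png',cv2.resize(s[120:340,200:470],None,fx=2.7,fy=2.7,interpolation=2))
E
```

```text
(no output)
```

View pics/t1.png

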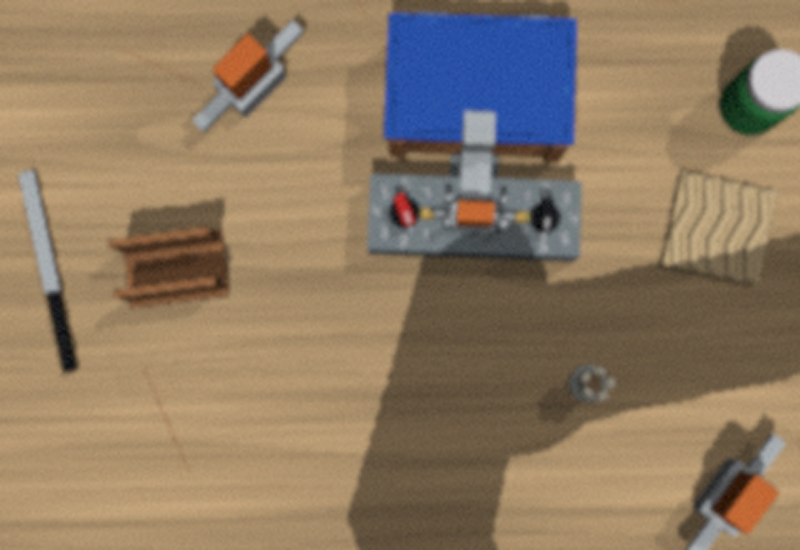

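View pics/s1.png

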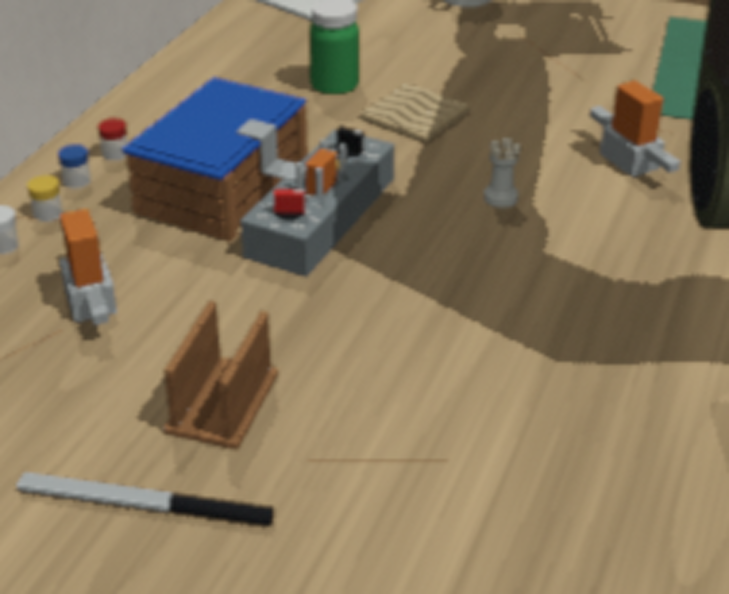

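```bash
python3 - <<'E'
from h import *
np.set_printoptions(precision=1,suppress=True)
ts=[];ss=[]
for i in range(4):
    t=ctrl.grab_frame('top');ts.append(t['color'].astype(float));s=ctrl.grab_frame('side');ss.append(s['color'].astype(float))
T=np.mean(ts,0).astype(np.uint8);S=np.mean(ss,0).astype(np.uint8)
import pickle;t['color']=T;s['color']=S;pickle.dump((t,s),open('f0.pkl','wb'))
a=cv2.resize(T[150:204,310:410],None,fx=8,fy=8,interpolation=2)
cv2.imwrite('pics/lockt.png',a[:,:,::-1])
a=cv2.resize(S[155:225,285:350],None,fx=8,fy=8,interpolation=2)
b=cv2.resize(T[170:225,205:270],None,fx=8,fy=8,interpolation=2)
cv2.imwrite('pics/locks.png',a[:,:,::-1])
cv2.imwrite('pics/keept.png',b[:,:,::-1])
m=lambda n,c:ctrl.mark_of(n,c)
for n in 'lock_cover dial_left_grip dial_right_grip bolt_grip bare_desk keeper_floor'.split():
    for x in m(n,'top')[:3]:
        for y in m(n,'side')[:3]:
            print(n,tri([(t,x['xy']),(s,y['xy'])]),x['conf'],y['conf'],x['xy'],y['xy'])
E
```

```text
Traceback (most recent call last):
  File "h.py", line 7, in tri
    d=np.array([(p[0]-f['cx'])/f['fx'],(p[1]-f['cy'])/f['fy'],1.]);d=np.array(f['rotation']).reshape(3,3)@d;d/=np.linalg.norm(d)
                                                                     ~~~~~~~~~~~~~~~~~~~~~~~~~~~~~~~^^^^^
ValueError: cannot reshape array of size 4 into shape (3,3)
```

View pics/lockt.png

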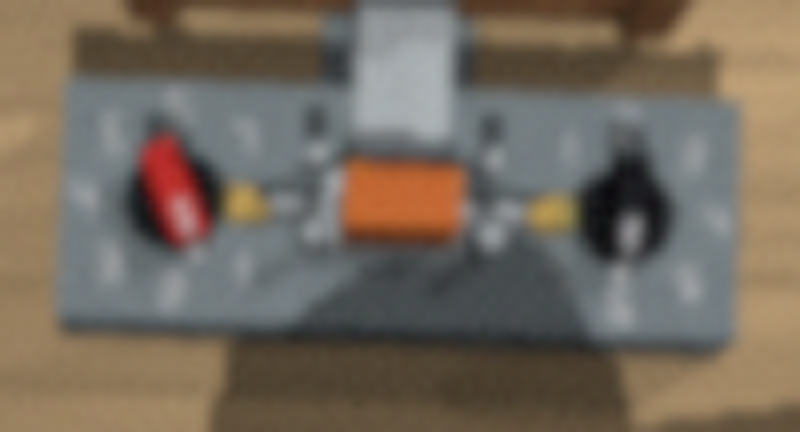

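View pics/locks.png

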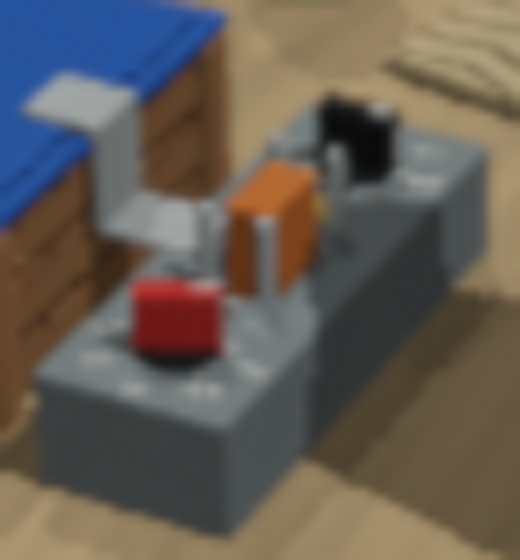

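View pics/keept.png

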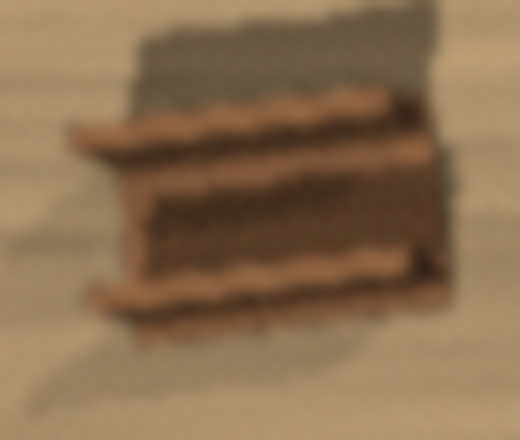

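```bash
sed -i "s/np.array(f\['rotation'\]).reshape(3,3)/rot(f)/; s/^def tri/from scipy.spatial.transform import Rotation as Ro\ndef rot(f): q=f['rotation']; return Ro.from_quat([q[1],q[2],q[3],q[0]]).as_matrix()\ndef tri/" h.py; python3 - <<'E'
from h import *
import pickle
np.set_printoptions(precision=3,suppress=True)
t,s=pickle.load(open('f0.pkl','rb'))
print(rot(t),rot(s))
m=lambda n,c:ctrl.mark_of(n,c)
for n in 'lock_cover dial_left_grip dial_right_grip bolt_grip bare_desk keeper_floor'.split():
    for x in m(n,'top')[:3]:
        for y in m(n,'side')[:3]:
            X=tri([(t,x['xy']),(s,y['xy'])])
            if np.linalg.norm(proj(t,X)-x['xy'])<6: print(n,X,proj(t,X)-x['xy'],round(x['conf'],2),round(y['conf'],2))
P=lambda x,y,z:onz(t,[310+(x+.5)/8-.5,150+(y+.5)/8-.5],z)
c=[P(*p,48) for p in [(65,78),(740,100),(735,347),(60,325)]]
print('cover corners',c,np.mean(c,0))
# red mask centroid and axis
C=t['color'].astype(int);
def blob(mask,z,off):
    n,l,st,ce=cv2.connectedComponentsWithStats(mask.astype(np.uint8));i=1+np.argmax(st[1:,4]);p=np.argwhere(l==i)[:,::-1]+off
    w=np.array([onz(t,q,z)[:2] for q in p]);u,v=np.linalg.eigh(np.cov(w.T));return len(p),w.mean(0),v[:,1],np.sqrt(u*12)
R=C[150:204,310:410];
print('red',blob((R[...,0]>120)&(R[...,1]<80),74,[310,150]))
print('orange',blob((R[...,0]>150)&(R[...,1]>70)&(R[...,2]<90)&(R[...,0]>R[...,1]*1.6),109-10,[310,150]))
K=lambda x,y,z:onz(t,[205+(x+.5)/8-.5,170+(y+.5)/8-.5],z)
print('keeper top rims',[K(*p,74)for p in[(75,135),(390,95),(95,295),(405,258)]],'plate',[K(*p,4) for p in[(125,180),(435,135),(140,335),(450,300)]])
E
```

```text
[[-0.027 -0.995  0.096]
 [-0.999  0.029  0.023]
 [-0.026 -0.095 -0.995]] [[-0.916 -0.216  0.338]
 [-0.4    0.518 -0.756]
 [-0.012 -0.828 -0.561]]
lock_cover [580.373 -24.565  40.587] [-0.022 -0.055] 0.88 0.71
lock_cover [576.008 -25.487  46.482] [0.524 1.315] 0.88 0.32
dial_left_grip [583.642  44.619  50.318] [-0.371 -0.875] 0.54 0.4
bolt_grip [ 298.245 -270.834   62.858] [-0.616 -1.774] 0.77 0.61
bolt_grip [569.863 -16.743  45.051] [-0.314 -0.768] 0.6 0.27
bolt_grip [729.927 196.581  59.545] [-0.98  -1.866] 0.55 0.81
bare_desk [429.027 118.982  -3.419] [-0.695 -1.866] 0.82 0.86
keeper_floor [538.122 285.012  15.629] [-0.762 -1.641] 0.61 0.69
cover corners [array([619.665,  79.94 ,  48.   ]), array([ 606.014, -130.974,   48.   ]), array([ 528.468, -126.091,   48.   ]), array([541.616,  83.501,  48.   ])] [573.941 -23.406  48.   ]
red (43, array([583.524,  48.309]), array([-0.976, -0.22 ]), array([12.117, 26.094]))
orange (98, array([571.246, -22.122]), array([0.039, 0.999]), array([17.47, 33.  ]))
keeper top rims [array([555.52 , 335.831,  74.   ]), array([564.955, 238.507,  74.   ]), array([506.027, 329.871,  74.   ]), array([514.605, 234.519,  74.   ])] plate [array([549.253, 338.071,   4.   ]), array([560.97 , 236.448,   4.   ]), array([498.482, 333.441,   4.   ]), array([506.951, 232.288,   4.   ])]
```

```bash
cat >> h.py <<'E'
def pose():
    o=ctrl.observe();q=o['tool_rot'];R=Ro.from_quat([q[1],q[2],q[3],q[0]]).as_matrix();return o,np.array(o['eef_pos']),R
def yaw(R): return np.arctan2(-R[0,1],R[1,1])  # 0 when tool y = +world y
def plan(x,y,z,psi):
    """turn needed (tool az, psi mod pi nearest) and shift in tool axes before/after the turn"""
    o,p,R=pose();e=(psi-yaw(R)+np.pi/2)%np.pi-np.pi/2
    d=np.array([x,y,z])-p;R2=Ro.from_rotvec([0,0,e]).as_matrix()@R
    print('t',round(o['t'],2),'p',p.round(1),'yaw',yaw(R).round(4),'tilt',np.round(R[:,2],3),'q6',o['joint_positions'][5].round(3),'az',(-e).round(4),'shift pre',(R.T@d).round(1),'post',(R2.T@d).round(1),'F',np.round(o['contact_force'],2),'M',np.round(o['ft_torque'],3),'w',round(o['gripper_width'],1))
E
python3 -c "
from h import *
plan(578.2,46.5,150,.25)"
```

```text
t 2.45 p [ 267.3 -592.5  239.7] yaw -2.7178 tilt [-0. -0. -1.] q6 -0.083 az 0.1738 shift pre [ 546.2 -454.6   89.7] post [ 459.4 -542.2   89.7] F [-0.66 -0.04  0.39] M [-0.002 -0.006 -0.   ] w 94.8
```

Call:
{"fn": "arm_command", "kwargs": {
  "series": [
    {"az": 0.087,"grip": 148},
    {"az": 0.087,"grip": 148},
    {"dx": 0.0255,"dy": -0.0301,"grip": 148},
    {"dx": 0.0255,"dy": -0.0301,"grip": 148},
    {"dx": 0.0255,"dy": -0.0301,"grip": 148},
    {"dx": 0.0255,"dy": -0.0301,"grip": 148},
    {"dx": 0.0255,"dy": -0.0301,"grip": 148},
    {"dx": 0.0255,"dy": -0.0301,"grip": 148},
    {"dx": 0.0255,"dy": -0.0301,"grip": 148},
    {"dx": 0.0255,"dy": -0.0301,"grip": 148},
    {"dx": 0.0255,"dy": -0.0301,"grip": 148},
    {"dx": 0.0255,"dy": -0.0301,"grip": 148}
  ]
}}

```text
schema error: expected keys dx, dy, dz, ax, ay, az, grip
```

Call:
{"fn": "arm_command", "kwargs": {
  "series": [
    {"dx": 0.0255,"dy": -0.0301,"dz": 0.01,"grip": 148},
    {"dx": 0.0255,"dy": -0.0301,"dz": 0.01,"grip": 148},
    {"dx": 0.0255,"dy": -0.0301,"dz": 0.01,"grip": 148},
    {"dx": 0.0255,"dy": -0.0301,"dz": 0.01,"grip": 148},
    {"dx": 0.0255,"dy": -0.0301,"dz": 0.01,"grip": 148},
    {"dx": 0.0255,"dy": -0.0301,"dz": 0.01,"grip": 148},
    {"dx": 0.0255,"dy": -0.0301,"dz": 0.01,"grip": 148},
    {"dx": 0.0255,"dy": -0.0301,"dz": 0.01,"grip": 148},
    {"dz": 0.01,"grip": 148}
  ]
}}

```text
schema error: expected keys dx, dy, dz, ax, ay, az, grip
```

```bash
python3 -c "
from h import *
plan(578.2,46.5,76,.25)"
```

```text
t 2.45 p [ 267.3 -592.5  239.7] yaw -2.7178 tilt [-0. -0. -1.] q6 -0.083 az 0.1738 shift pre [ 546.2 -454.6  163.7] post [ 459.4 -542.2  163.7] F [-0.66 -0.04  0.39] M [-0.002 -0.006 -0.   ] w 94.8
```

All keys are needed in every row.

Call:
{"fn": "arm_command", "kwargs": {
  "series": [
    {"dx": 0,"dy": 0,"dz": 0,"ax": 0,"ay": 0,"az": 0.087,"grip": 148},
    {"dx": 0,"dy": 0,"dz": 0,"ax": 0,"ay": 0,"az": 0.087,"grip": 148},
    {"dx": 0.0255,"dy": -0.0301,"dz": 0,"ax": 0,"ay": 0,"az": 0,"grip": 148},
    {"dx": 0.0255,"dy": -0.0301,"dz": 0,"ax": 0,"ay": 0,"az": 0,"grip": 148},
    {"dx": 0.0255,"dy": -0.0301,"dz": 0,"ax": 0,"ay": 0,"az": 0,"grip": 148},
    {"dx": 0.0255,"dy": -0.0301,"dz": 0,"ax": 0,"ay": 0,"az": 0,"grip": 148},
    {"dx": 0.0255,"dy": -0.0301,"dz": 0,"ax": 0,"ay": 0,"az": 0,"grip": 148},
    {"dx": 0.0255,"dy": -0.0301,"dz": 0,"ax": 0,"ay": 0,"az": 0,"grip": 148},
    {"dx": 0.0255,"dy": -0.0301,"dz": 0,"ax": 0,"ay": 0,"az": 0,"grip": 148},
    {"dx": 0.0255,"dy": -0.0301,"dz": 0,"ax": 0,"ay": 0,"az": 0,"grip": 148},
    {"dx": 0.0255,"dy": -0.0301,"dz": 0,"ax": 0,"ay": 0,"az": 0,"grip": 148},
    {"dx": 0.0255,"dy": -0.0301,"dz": 0,"ax": 0,"ay": 0,"az": 0,"grip": 148}
  ]
}}

```text
t: 3.45
eef_pos: [440.4, -236.0, 240.0]
tool_rot: [0.0, 0.992, 0.124, 0.0]
contact_force: [0.6, -0.4, -0.4]
gripper_width: 40.1
grasp_force: 0.0
```

Call:
{"fn": "arm_command", "kwargs": {
  "series": [
    {"dx": 0.0255,"dy": -0.0301,"dz": 0.01,"ax": 0,"ay": 0,"az": 0,"grip": 148},
    {"dx": 0.0255,"dy": -0.0301,"dz": 0.01,"ax": 0,"ay": 0,"az": 0,"grip": 148},
    {"dx": 0.0255,"dy": -0.0301,"dz": 0.01,"ax": 0,"ay": 0,"az": 0,"grip": 148},
    {"dx": 0.0255,"dy": -0.0301,"dz": 0.01,"ax": 0,"ay": 0,"az": 0,"grip": 148},
    {"dx": 0.0255,"dy": -0.0301,"dz": 0.01,"ax": 0,"ay": 0,"az": 0,"grip": 148},
    {"dx": 0.0255,"dy": -0.0301,"dz": 0.01,"ax": 0,"ay": 0,"az": 0,"grip": 148},
    {"dx": 0.0255,"dy": -0.0301,"dz": 0.01,"ax": 0,"ay": 0,"az": 0,"grip": 148},
    {"dx": 0.0255,"dy": -0.0301,"dz": 0.01,"ax": 0,"ay": 0,"az": 0,"grip": 148},
    {"dx": 0,"dy": 0,"dz": 0.01,"ax": 0,"ay": 0,"az": 0,"grip": 148}
  ]
}}

```text
t: 4.2
eef_pos: [580.1, 51.3, 149.7]
tool_rot: [-0.001, 0.992, 0.127, 0.001]
contact_force: [-0.6, -0.5, -0.8]
gripper_width: 39.4
grasp_force: 0.0
```

```bash
python3 -c "
from h import *
plan(578.2,46.5,76,.25)"
```

```text
t 4.2 p [580.1  51.3 149.7] yaw -2.8863 tilt [ 0.002  0.002 -1.   ] q6 1.31 az 0.0053 shift pre [-3.3  4.3 73.7] post [-3.3  4.3 73.7] F [-0.62 -0.53 -0.76] M [-0.037 -0.003  0.028] w 39.4
```

Call:
{"fn": "arm_command", "kwargs": {
  "series": [
    {"dx": -0.0033,"dy": 0.0043,"dz": 0.02,"ax": 0,"ay": 0,"az": 0,"grip": 148},
    {"dx": 0,"dy": 0,"dz": 0.02,"ax": 0,"ay": 0,"az": 0,"grip": 148},
    {"dx": 0,"dy": 0,"dz": 0.012,"ax": 0,"ay": 0,"az": 0,"grip": 148},
    {"dx": 0,"dy": 0,"dz": 0.012,"ax": 0,"ay": 0,"az": 0,"grip": 148},
    {"dx": 0,"dy": 0,"dz": 0.009,"ax": 0,"ay": 0,"az": 0,"grip": 148},
    {"dx": 0,"dy": 0,"dz": 0,"ax": 0,"ay": 0,"az": 0,"grip": 148},
    {"dx": 0,"dy": 0,"dz": 0,"ax": 0,"ay": 0,"az": 0,"grip": 185},
    {"dx": 0,"dy": 0,"dz": 0,"ax": 0,"ay": 0,"az": 0,"grip": 200},
    {"dx": 0,"dy": 0,"dz": 0,"ax": 0,"ay": 0,"az": 0,"grip": 230},
    {"dx": 0,"dy": 0,"dz": 0,"ax": 0,"ay": 0,"az": 0,"grip": 230},
    {"dx": 0,"dy": 0,"dz": 0,"ax": 0,"ay": 0,"az": 0,"grip": 230}
  ]
}}

```text
t: 5.12
eef_pos: [575.2, 45.9, 77.2]
tool_rot: [-0.006, 0.992, 0.123, -0.0]
contact_force: [-5.1, 23.0, 5.4]
gripper_width: 13.1
grasp_force: 17.0
```

```bash
python3 -c "
from h import *
plan(578.2,46.5,76,.25)
t=ctrl.grab_frame('side');cv2.imwrite('pics/a.png',cv2.resize(t['color'][140:240,260:400],None,fx=5,fy=5,interpolation=2)[:,:,::-1])"
```

```text
t 5.12 p [575.2  45.9  77.2] yaw -2.8943 tilt [-0.002  0.012 -1.   ] q6 1.299 az -0.0027 shift pre [3.1 0.1 1.2] post [3.1 0.1 1.2] F [-5.06 22.99  5.4 ] M [4.14  0.754 0.2  ] w 13.1
```

View pics/a.png

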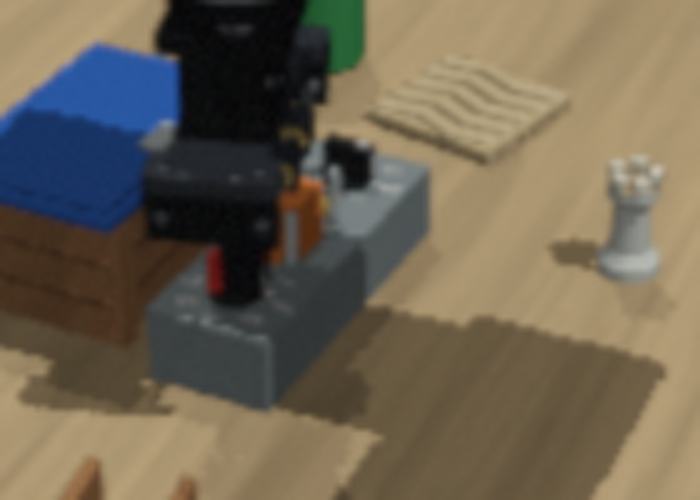

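Call:
{"fn": "arm_command", "kwargs": {
  "series": [
    {"dx": 0,"dy": 0,"dz": 0,"ax": 0,"ay": 0,"az": 0,"grip": 190},
    {"dx": 0.0033,"dy": -0.0045,"dz": 0,"ax": 0,"ay": 0,"az": 0,"grip": 190},
    {"dx": 0,"dy": 0,"dz": 0,"ax": 0,"ay": 0,"az": 0,"grip": 190},
    {"dx": 0,"dy": 0,"dz": 0,"ax": 0,"ay": 0,"az": 0,"grip": 190},
    {"dx": 0,"dy": 0,"dz": 0,"ax": 0,"ay": 0,"az": 0,"grip": 230},
    {"dx": 0,"dy": 0,"dz": 0,"ax": 0,"ay": 0,"az": 0,"grip": 230},
    {"dx": 0,"dy": 0,"dz": 0,"ax": 0,"ay": 0,"az": 0,"grip": 230}
  ]
}}

```text
t: 5.75
eef_pos: [578.2, 47.5, 77.3]
tool_rot: [-0.002, 0.992, 0.124, 0.0]
contact_force: [-1.7, 5.5, 5.4]
gripper_width: 11.9
grasp_force: 31.5
```

```bash
python3 -c "
from h import *
plan(578.2,46.5,76,-.06-.785)"
```

```text
t 5.75 p [578.2  47.5  77.3] yaw -2.8933 tilt [ 0.     0.004 -1.   ] q6 1.308 az 1.0933 shift pre [-0.3  0.9  1.3] post [0.7 0.7 1.3] F [-1.66  5.48  5.43] M [1.082 0.262 0.036] w 11.9
```

Call:
{"fn": "arm_command", "kwargs": {
  "series": [
    {"dx": 0,"dy": -0.001,"dz": 0,"ax": 0,"ay": 0,"az": 0.109,"grip": 230},
    {"dx": 0,"dy": 0,"dz": 0,"ax": 0,"ay": 0,"az": 0.109,"grip": 230},
    {"dx": 0,"dy": 0,"dz": 0,"ax": 0,"ay": 0,"az": 0.109,"grip": 230},
    {"dx": 0,"dy": 0,"dz": 0,"ax": 0,"ay": 0,"az": 0.109,"grip": 230},
    {"dx": 0,"dy": 0,"dz": 0,"ax": 0,"ay": 0,"az": 0.109,"grip": 230},
    {"dx": 0,"dy": 0,"dz": 0,"ax": 0,"ay": 0,"az": 0.109,"grip": 230},
    {"dx": 0,"dy": 0,"dz": 0,"ax": 0,"ay": 0,"az": 0.109,"grip": 230},
    {"dx": 0,"dy": 0,"dz": 0,"ax": 0,"ay": 0,"az": 0.109,"grip": 230},
    {"dx": 0,"dy": 0,"dz": 0,"ax": 0,"ay": 0,"az": 0.109,"grip": 230},
    {"dx": 0,"dy": 0,"dz": 0,"ax": 0,"ay": 0,"az": 0.11,"grip": 230},
    {"dx": 0,"dy": 0,"dz": 0,"ax": 0,"ay": 0,"az": 0,"grip": 230},
    {"dx": 0,"dy": 0,"dz": 0,"ax": 0,"ay": 0,"az": 0,"grip": 230}
  ]
}}

```text
t: 6.75
eef_pos: [578.8, 49.6, 77.3]
tool_rot: [-0.003, 0.913, -0.409, 0.0]
contact_force: [1.1, 11.0, 2.1]
gripper_width: 11.5
grasp_force: 32.2
```

```bash
python3 -c "
from h import *
plan(578.2,46.5,76,-.06-.785)"
```

```text
t 6.75 p [578.8  49.6  77.3] yaw 2.2988 tilt [ 0.003  0.006 -1.   ] q6 2.401 az 0.0022 shift pre [1.9 2.5 1.3] post [1.9 2.5 1.3] F [ 1.07 11.02  2.13] M [ 1.993 -0.245 -0.008] w 11.5
```

Call:
{"fn": "arm_command", "kwargs": {
  "series": [
    {"dx": 0,"dy": 0,"dz": 0,"ax": 0,"ay": 0,"az": 0,"grip": 190},
    {"dx": 0,"dy": 0,"dz": 0,"ax": 0,"ay": 0,"az": 0,"grip": 148},
    {"dx": 0,"dy": 0,"dz": -0.015,"ax": 0,"ay": 0,"az": 0,"grip": 148},
    {"dx": 0,"dy": 0,"dz": -0.035,"ax": 0,"ay": 0,"az": 0,"grip": 148},
    {"dx": 0,"dy": 0,"dz": -0.025,"ax": 0,"ay": 0,"az": 0,"grip": 148},
    {"dx": 0,"dy": 0,"dz": 0,"ax": 0,"ay": 0,"az": -0.12,"grip": 148},
    {"dx": 0,"dy": 0,"dz": 0,"ax": 0,"ay": 0,"az": -0.12,"grip": 148},
    {"dx": 0,"dy": 0,"dz": 0,"ax": 0,"ay": 0,"az": -0.12,"grip": 148},
    {"dx": 0,"dy": 0,"dz": 0,"ax": 0,"ay": 0,"az": -0.12,"grip": 148},
    {"dx": 0,"dy": 0,"dz": 0,"ax": 0,"ay": 0,"az": -0.12,"grip": 148},
    {"dx": 0,"dy": 0,"dz": 0,"ax": 0,"ay": 0,"az": -0.12,"grip": 148},
    {"dx": 0,"dy": 0,"dz": 0,"ax": 0,"ay": 0,"az": -0.12,"grip": 148}
  ]
}}

```text
t: 7.75
eef_pos: [577.0, 46.2, 150.4]
tool_rot: [0.001, 1.0, 0.002, -0.001]
contact_force: [0.9, 0.5, 0.4]
gripper_width: 40.2
grasp_force: 0.0
```

Call:
{"fn": "arm_command", "kwargs": {
  "series": [
    {"dx": 0,"dy": 0,"dz": 0,"ax": 0,"ay": 0,"az": -0.055,"grip": 148},
    {"dx": 0,"dy": 0,"dz": 0,"ax": 0,"ay": 0,"az": 0,"grip": 148},
    {"dx": 0,"dy": 0,"dz": 0,"ax": 0,"ay": 0,"az": 0,"grip": 148},
    {"dx": 0,"dy": 0,"dz": 0,"ax": 0,"ay": 0,"az": 0,"grip": 148}
  ]
}}

```text
t: 8.08
eef_pos: [577.4, 46.7, 151.1]
tool_rot: [0.0, 1.0, 0.026, -0.001]
contact_force: [-0.4, 0.3, -0.2]
gripper_width: 40.1
grasp_force: 0.0
```

```bash
python3 - <<'E'
from h import *
plan(571.8,-91.8,76,0.05)
t=ctrl.grab_frame('top');C=t['color'];a=cv2.resize(C[150:204,310:410],None,fx=5,fy=5,interpolation=2);cv2.imwrite('pics/b.png',a[:,:,::-1])
E
```

```text
t 8.08 p [577.4  46.7 151.1] yaw -3.0895 tilt [-0.001 -0.    -1.   ] q6 1.507 az 0.0021 shift pre [-12.7 138.   75.1] post [-12.5 138.   75.1] F [-0.41  0.28 -0.19] M [ 0.046 -0.066 -0.016] w 40.1
```

Call:
{"fn": "arm_command", "kwargs": {
  "series": [
    {"dx": -0.0032,"dy": 0.0345,"dz": 0,"ax": 0,"ay": 0,"az": 0,"grip": 148},
    {"dx": -0.0032,"dy": 0.0345,"dz": 0,"ax": 0,"ay": 0,"az": 0,"grip": 148},
    {"dx": -0.0032,"dy": 0.0345,"dz": 0,"ax": 0,"ay": 0,"az": 0,"grip": 148},
    {"dx": -0.0031,"dy": 0.0345,"dz": 0,"ax": 0,"ay": 0,"az": 0,"grip": 148},
    {"dx": 0,"dy": 0,"dz": 0.02,"ax": 0,"ay": 0,"az": 0,"grip": 148},
    {"dx": 0,"dy": 0,"dz": 0.02,"ax": 0,"ay": 0,"az": 0,"grip": 148},
    {"dx": 0,"dy": 0,"dz": 0.02,"ax": 0,"ay": 0,"az": 0,"grip": 148},
    {"dx": 0,"dy": 0,"dz": 0.015,"ax": 0,"ay": 0,"az": 0,"grip": 148},
    {"dx": 0,"dy": 0,"dz": 0,"ax": 0,"ay": 0,"az": 0,"grip": 190},
    {"dx": 0,"dy": 0,"dz": 0,"ax": 0,"ay": 0,"az": 0,"grip": 230},
    {"dx": 0,"dy": 0,"dz": 0,"ax": 0,"ay": 0,"az": 0,"grip": 230},
    {"dx": 0,"dy": 0,"dz": 0,"ax": 0,"ay": 0,"az": 0,"grip": 230}
  ]
}}

```text
t: 9.13
eef_pos: [573.1, -91.5, 77.6]
tool_rot: [0.0, 1.0, 0.027, 0.001]
contact_force: [0.3, 0.5, -0.0]
gripper_width: 18.5
grasp_force: 0.0
```

```bash
python3 - <<'E'
from h import *
plan(571.8,-91.8,76,0.05)
E
```

```text
t 9.13 p [573.1 -91.5  77.6] yaw -3.088 tilt [ 0.002 -0.    -1.   ] q6 1.266 az 0.0036 shift pre [-1.4  0.3  1.6] post [-1.4  0.3  1.6] F [ 0.29  0.49 -0.01] M [ 0.015  0.008 -0.014] w 18.5
```

View pics/b.png

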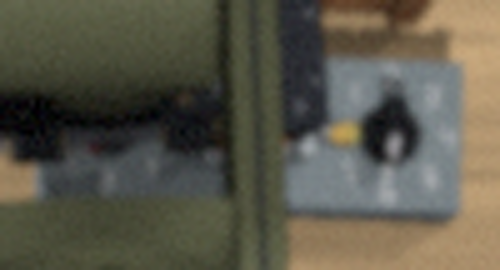

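```bash
cat > chk.py <<'E'
from h import *
o,p,R=pose()
f=ctrl.grab_frame('side');C=f['color'][150:225,285:350].astype(int)
m=((C[...,0]>140)&(C[...,1]>60)&(C[...,2]<80)&(C[...,0]>C[...,1]*1.6));q=np.argwhere(m)
print('t',round(o['t'],2),'p',p.round(1),'rel',round((yaw(R)+.06+np.pi/2)%np.pi-np.pi/2,3),'F',np.round(o['contact_force'],1),'M',np.round(o['ft_torque'],3),'w',round(o['gripper_width'],1),'orange',len(q),q.mean(0).round(2)+[150,285] if len(q) else '',(q.min(0)+[150,285]) if len(q) else '')
E
python3 - <<'E'
import pickle,numpy as np
t,f=pickle.load(open('f0.pkl','rb'))
C=f['color'][150:225,285:350].astype(int)
m=((C[...,0]>140)&(C[...,1]>60)&(C[...,2]<80)&(C[...,0]>C[...,1]*1.6));q=np.argwhere(m);print(len(q),q.mean(0)+[150,285],q.min(0)+[150,285])
E
```

```text
43 [180.46511628 316.3255814 ] [176 302]
```

Call:
{"fn": "arm_command", "kwargs": {
  "series": [
    {"dx": 0,"dy": 0,"dz": 0,"ax": 0,"ay": 0,"az": 0,"grip": 230},
    {"dx": 0,"dy": 0,"dz": 0,"ax": 0,"ay": 0,"az": 0,"grip": 230},
    {"dx": 0,"dy": 0,"dz": 0,"ax": 0,"ay": 0,"az": 0,"grip": 230}
  ]
}}

```text
t: 9.38
eef_pos: [573.0, -91.4, 77.5]
tool_rot: [0.0, 1.0, 0.027, 0.001]
contact_force: [-0.3, 0.1, 4.2]
gripper_width: 11.7
grasp_force: 29.9
```

```bash
python3 chk.py
```

```text
t 9.38 p [573.  -91.4  77.5] rel 0.114 F [-0.3  0.1  4.2] M [ 0.081  0.129 -0.075] w 11.7 orange 6 [191.17 306.5 ] [188 304]
```

Call:
{"fn": "arm_command", "kwargs": {
  "series": [
    {"dx": 0,"dy": 0,"dz": 0,"ax": 0,"ay": 0,"az": -0.1,"grip": 230},
    {"dx": 0,"dy": 0,"dz": 0,"ax": 0,"ay": 0,"az": -0.1,"grip": 230},
    {"dx": 0,"dy": 0,"dz": 0,"ax": 0,"ay": 0,"az": -0.025,"grip": 230},
    {"dx": 0,"dy": 0,"dz": 0,"ax": 0,"ay": 0,"az": -0.025,"grip": 230},
    {"dx": 0,"dy": 0,"dz": 0,"ax": 0,"ay": 0,"az": -0.025,"grip": 230},
    {"dx": 0,"dy": 0,"dz": 0,"ax": 0,"ay": 0,"az": -0.025,"grip": 230},
    {"dx": 0,"dy": 0,"dz": 0,"ax": 0,"ay": 0,"az": -0.025,"grip": 230}
  ]
}}

```text
t: 10.02
eef_pos: [572.9, -90.9, 77.5]
tool_rot: [-0.0, 0.982, 0.188, 0.0]
contact_force: [-2.3, 2.0, 5.9]
gripper_width: 11.9
grasp_force: 29.9
```

```bash
python3 chk.py
```

```text
t 10.02 p [572.9 -90.9  77.5] rel 0.438 F [-2.3  2.   5.9] M [ 0.497  0.222 -0.018] w 11.9 orange 6 [191.17 306.5 ] [188 304]
```

Call:
{"fn": "arm_command", "kwargs": {
  "series": [
    {"dx": 0,"dy": 0,"dz": 0,"ax": 0,"ay": 0,"az": -0.025,"grip": 230},
    {"dx": 0,"dy": 0,"dz": 0,"ax": 0,"ay": 0,"az": -0.025,"grip": 230},
    {"dx": 0,"dy": 0,"dz": 0,"ax": 0,"ay": 0,"az": -0.025,"grip": 230},
    {"dx": 0,"dy": 0,"dz": 0,"ax": 0,"ay": 0,"az": -0.025,"grip": 230}
  ]
}}

```text
t: 10.4
eef_pos: [572.8, -90.8, 77.5]
tool_rot: [-0.001, 0.972, 0.237, 0.0]
contact_force: [-1.1, 3.0, 6.4]
gripper_width: 11.9
grasp_force: 29.9
```

```bash
python3 chk.py
```

```text
t 10.4 p [572.8 -90.8  77.5] rel 0.538 F [-1.1  3.   6.4] M [ 0.6    0.255 -0.052] w 11.9 orange 6 [191.17 306.5 ] [188 304]
```

Call:
{"fn": "arm_command", "kwargs": {
  "series": [
    {"dx": 0,"dy": 0,"dz": 0,"ax": 0,"ay": 0,"az": -0.025,"grip": 230},
    {"dx": 0,"dy": 0,"dz": 0,"ax": 0,"ay": 0,"az": -0.025,"grip": 230},
    {"dx": 0,"dy": 0,"dz": 0,"ax": 0,"ay": 0,"az": -0.025,"grip": 230},
    {"dx": 0,"dy": 0,"dz": 0,"ax": 0,"ay": 0,"az": -0.025,"grip": 230}
  ]
}}

```text
t: 10.78
eef_pos: [572.8, -90.6, 77.5]
tool_rot: [-0.001, 0.959, 0.285, 0.0]
contact_force: [-1.5, 3.2, 5.8]
gripper_width: 11.8
grasp_force: 29.9
```

```bash
python3 chk.py
```

```text
t 10.78 p [572.8 -90.6  77.5] rel 0.638 F [-1.5  3.2  5.8] M [ 0.613  0.312 -0.043] w 11.8 orange 6 [191.17 306.5 ] [188 304]
```

Call:
{"fn": "arm_command", "kwargs": {
  "series": [
    {"dx": 0,"dy": 0,"dz": 0,"ax": 0,"ay": 0,"az": -0.025,"grip": 230},
    {"dx": 0,"dy": 0,"dz": 0,"ax": 0,"ay": 0,"az": -0.025,"grip": 230},
    {"dx": 0,"dy": 0,"dz": 0,"ax": 0,"ay": 0,"az": -0.025,"grip": 230},
    {"dx": 0,"dy": 0,"dz": 0,"ax": 0,"ay": 0,"az": -0.025,"grip": 230}
  ]
}}

```text
t: 11.17
eef_pos: [572.7, -90.5, 77.4]
tool_rot: [-0.001, 0.943, 0.333, 0.0]
contact_force: [-1.5, 4.1, 5.4]
gripper_width: 11.9
grasp_force: 29.9
```

```bash
python3 chk.py
```

```text
t 11.17 p [572.7 -90.5  77.4] rel 0.738 F [-1.5  4.1  5.4] M [ 0.741  0.401 -0.084] w 11.9 orange 6 [191.17 306.5 ] [188 304]
```

Call:
{"fn": "arm_command", "kwargs": {
  "series": [
    {"dx": 0,"dy": 0,"dz": 0,"ax": 0,"ay": 0,"az": -0.025,"grip": 230},
    {"dx": 0,"dy": 0,"dz": 0,"ax": 0,"ay": 0,"az": -0.025,"grip": 230},
    {"dx": 0,"dy": 0,"dz": 0,"ax": 0,"ay": 0,"az": -0.025,"grip": 230},
    {"dx": 0,"dy": 0,"dz": 0,"ax": 0,"ay": 0,"az": -0.025,"grip": 230}
  ]
}}

```text
t: 11.55
eef_pos: [572.6, -90.3, 77.5]
tool_rot: [-0.001, 0.925, 0.379, 0.0]
contact_force: [-2.4, 4.8, 7.5]
gripper_width: 11.8
grasp_force: 29.9
```

```bash
python3 chk.py
```

```text
t 11.55 p [572.6 -90.3  77.5] rel 0.838 F [-2.4  4.8  7.5] M [ 0.76   0.467 -0.012] w 11.8 orange 6 [191.17 306.5 ] [188 304]
```

Call:
{"fn": "arm_command", "kwargs": {
  "series": [
    {"dx": 0,"dy": 0,"dz": 0,"ax": 0,"ay": 0,"az": -0.025,"grip": 230},
    {"dx": 0,"dy": 0,"dz": 0,"ax": 0,"ay": 0,"az": -0.025,"grip": 230},
    {"dx": 0,"dy": 0,"dz": 0,"ax": 0,"ay": 0,"az": -0.025,"grip": 230},
    {"dx": 0,"dy": 0,"dz": 0,"ax": 0,"ay": 0,"az": -0.025,"grip": 230}
  ]
}}

```text
t: 11.93
eef_pos: [572.5, -90.2, 77.5]
tool_rot: [-0.001, 0.905, 0.425, 0.0]
contact_force: [-3.7, 4.6, 7.3]
gripper_width: 11.9
grasp_force: 29.9
```

```bash
python3 chk.py
```

```text
t 11.93 p [572.5 -90.2  77.5] rel 0.937 F [-3.7  4.6  7.3] M [ 0.856  0.455 -0.285] w 11.9 orange 6 [191.17 306.5 ] [188 304]
```

```bash
python3 chk.py; python3 -c "
from h import *
t=ctrl.grab_frame('side');cv2.imwrite('pics/c.png',cv2.resize(t['color'][140:230,270:370],None,fx=6,fy=6,interpolation=2)[:,:,::-1])"
```

```text
t 11.98 p [572.5 -90.2  77.5] rel 0.938 F [-2.6  4.1  7.9] M [ 0.841  0.42  -0.245] w 12.1 orange 6 [191.17 306.5 ] [188 304]
```

View pics/c.png

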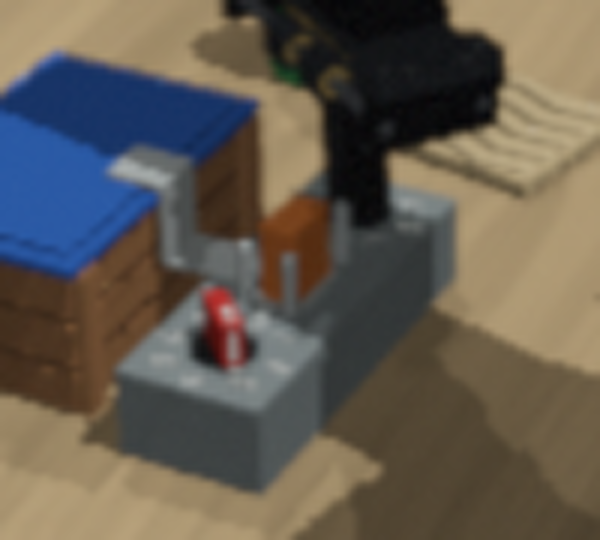

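```bash
cat > ht.py <<'E'
from h import *
import pickle
def top(C):
    h=cv2.cvtColor(C,cv2.COLOR_RGB2HSV)[155:200,305:332].astype(int);m=((h[...,0]<14)&(h[...,1]>185)&(h[...,2]>70))
    q=np.argwhere(m)+[155,305];return len(q),q.mean(0).round(2),q.min(0),q.max(0)
t,s=pickle.load(open('f0.pkl','rb'));print('before',top(s['color']))
f=ctrl.grab_frame('side');print('now',top(f['color']))
for z in (76,86): print(z,proj(f,[576,-22,z]))
E
python3 ht.py
```

```text
before (98, array([188.54, 313.88]), array([177, 305]), array([198, 323]))
now (95, array([181.03, 317.58]), array([174, 305]), array([199, 323]))
76 [318.82895223 177.8887875 ]
86 [318.76475558 174.90720501]
```

Call:
{"fn": "arm_command", "kwargs": {
  "series": [
    {"dx": 0,"dy": 0,"dz": 0,"ax": 0,"ay": 0,"az": 0,"grip": 190},
    {"dx": 0,"dy": 0,"dz": 0,"ax": 0,"ay": 0,"az": 0,"grip": 145},
    {"dx": 0,"dy": 0,"dz": -0.015,"ax": 0,"ay": 0,"az": 0,"grip": 145},
    {"dx": 0,"dy": 0,"dz": -0.035,"ax": 0,"ay": 0,"az": 0,"grip": 145},
    {"dx": 0,"dy": 0,"dz": -0.025,"ax": 0,"ay": 0,"az": 0,"grip": 145},
    {"dx": 0,"dy": 0,"dz": 0,"ax": 0,"ay": 0,"az": -0.12,"grip": 145},
    {"dx": 0,"dy": 0,"dz": 0,"ax": 0,"ay": 0,"az": -0.12,"grip": 145},
    {"dx": 0,"dy": 0,"dz": 0,"ax": 0,"ay": 0,"az": -0.12,"grip": 145},
    {"dx": 0,"dy": 0,"dz": 0,"ax": 0,"ay": 0,"az": -0.12,"grip": 145},
    {"dx": 0,"dy": 0,"dz": 0,"ax": 0,"ay": 0,"az": -0.12,"grip": 145},
    {"dx": 0,"dy": 0,"dz": 0,"ax": 0,"ay": 0,"az": -0.03,"grip": 145},
    {"dx": 0,"dy": 0,"dz": 0,"ax": 0,"ay": 0,"az": 0,"grip": 145}
  ]
}}

```text
t: 13.13
eef_pos: [572.0, -91.5, 150.7]
tool_rot: [-0.0, 0.729, 0.685, -0.001]
contact_force: [0.4, -0.5, -0.1]
gripper_width: 40.9
grasp_force: 0.0
```

Call:
{"fn": "arm_command", "kwargs": {
  "series": [
    {"dx": 0,"dy": 0,"dz": 0,"ax": 0,"ay": 0,"az": 0,"grip": 145},
    {"dx": 0,"dy": 0,"dz": 0,"ax": 0,"ay": 0,"az": 0,"grip": 145},
    {"dx": 0,"dy": 0,"dz": 0,"ax": 0,"ay": 0,"az": 0,"grip": 145}
  ]
}}

```text
t: 13.38
eef_pos: [572.4, -91.4, 151.4]
tool_rot: [-0.0, 0.729, 0.685, -0.0]
contact_force: [0.3, 0.2, 0.4]
gripper_width: 40.9
grasp_force: 0.0
```

```bash
python3 ht.py; python3 -c "
from h import *
plan(575.8,-21.8,79,1.5078)"
```

```text
before (98, array([188.54, 313.88]), array([177, 305]), array([198, 323]))
now (100, array([181.45, 317.13]), array([174, 305]), array([199, 323]))
76 [318.82895223 177.8887875 ]
86 [318.76475558 174.90720501]
t 13.43 p [572.4 -91.4 151.5] yaw -1.6335 tilt [-0. -0. -1.] q6 -0.188 az 0.0003 shift pre [69.7 -1.  72.5] post [69.7 -1.  72.5] F [-0.35 -0.42 -0.66] M [-0.018 -0.093  0.033] w 41.1
```

Call:
{"fn": "arm_command", "kwargs": {
  "series": [
    {"dx": 0.0235,"dy": -0.001,"dz": 0,"ax": 0,"ay": 0,"az": 0,"grip": 145},
    {"dx": 0.0235,"dy": 0,"dz": 0,"ax": 0,"ay": 0,"az": 0,"grip": 145},
    {"dx": 0.0227,"dy": 0,"dz": 0,"ax": 0,"ay": 0,"az": 0,"grip": 145},
    {"dx": 0,"dy": 0,"dz": 0.015,"ax": 0,"ay": 0,"az": 0,"grip": 145},
    {"dx": 0,"dy": 0,"dz": 0.02,"ax": 0,"ay": 0,"az": 0,"grip": 145},
    {"dx": 0,"dy": 0,"dz": 0.02,"ax": 0,"ay": 0,"az": 0,"grip": 145},
    {"dx": 0,"dy": 0,"dz": 0.0175,"ax": 0,"ay": 0,"az": 0,"grip": 145},
    {"dx": 0,"dy": 0,"dz": 0,"ax": 0,"ay": 0,"az": 0,"grip": 170},
    {"dx": 0,"dy": 0,"dz": 0,"ax": 0,"ay": 0,"az": 0,"grip": 180},
    {"dx": 0,"dy": 0,"dz": 0,"ax": 0,"ay": 0,"az": 0,"grip": 215},
    {"dx": 0,"dy": 0,"dz": 0,"ax": 0,"ay": 0,"az": 0,"grip": 215},
    {"dx": 0,"dy": 0,"dz": 0,"ax": 0,"ay": 0,"az": 0,"grip": 215}
  ]
}}

```text
t: 14.43
eef_pos: [576.5, -21.9, 80.6]
tool_rot: [0.001, 0.729, 0.685, 0.0]
contact_force: [-1.3, 0.1, 1.3]
gripper_width: 19.8
grasp_force: 29.9
```

```bash
python3 -c "
from h import *
plan(575.8,-21.8,79,1.5078)"
```

```text
t 14.43 p [576.5 -21.9  80.6] yaw -1.633 tilt [ 0.002 -0.    -1.   ] q6 -0.069 az 0.0008 shift pre [ 0.1 -0.7  1.6] post [ 0.1 -0.7  1.6] F [-1.32  0.11  1.33] M [-0.043  0.155 -0.017] w 19.8
```

Call:
{"fn": "arm_command", "kwargs": {
  "series": [
    {"dx": 0,"dy": 0,"dz": -0.003,"ax": 0,"ay": 0,"az": 0,"grip": 215},
    {"dx": 0,"dy": 0,"dz": -0.005,"ax": 0,"ay": 0,"az": 0,"grip": 215},
    {"dx": 0,"dy": 0,"dz": -0.007,"ax": 0,"ay": 0,"az": 0,"grip": 215}
  ]
}}

```text
t: 14.68
eef_pos: [575.5, -21.7, 94.2]
tool_rot: [-0.0, 0.729, 0.685, -0.0]
contact_force: [-0.6, 0.4, -3.1]
gripper_width: 20.1
grasp_force: 29.9
```

Call:
{"fn": "arm_command", "kwargs": {
  "series": [
    {"dx": 0,"dy": 0,"dz": -0.012,"ax": 0,"ay": 0,"az": 0,"grip": 215},
    {"dx": 0,"dy": 0,"dz": -0.012,"ax": 0,"ay": 0,"az": 0,"grip": 215},
    {"dx": 0,"dy": 0,"dz": -0.012,"ax": 0,"ay": 0,"az": 0,"grip": 215},
    {"dx": 0,"dy": 0,"dz": -0.015,"ax": 0,"ay": 0,"az": 0,"grip": 215},
    {"dx": 0,"dy": 0,"dz": -0.015,"ax": 0,"ay": 0,"az": 0,"grip": 215},
    {"dx": 0,"dy": 0,"dz": -0.01,"ax": 0,"ay": 0,"az": 0,"grip": 215},
    {"dx": 0,"dy": 0,"dz": 0,"ax": 0,"ay": 0,"az": 0,"grip": 215},
    {"dx": 0,"dy": 0,"dz": 0,"ax": 0,"ay": 0,"az": 0,"grip": 215},
    {"dx": 0,"dy": 0,"dz": 0,"ax": 0,"ay": 0,"az": 0,"grip": 215}
  ]
}}

```text
t: 15.43
eef_pos: [575.4, -21.7, 169.5]
tool_rot: [-0.0, 0.729, 0.685, -0.0]
contact_force: [0.5, -0.6, -2.5]
gripper_width: 20.1
grasp_force: 29.9
```

```bash
python3 -c "
from h import *
plan(429,119,63,1.5078)
ctrl.grab_frame('top');print(ctrl.mark_of('bare_desk','top')[:1])
t=ctrl.grab_frame('side');cv2.imwrite('pics/d.png',cv2.resize(t['color'][120:270,260:400],None,fx=4,fy=4,interpolation=2)[:,:,::-1])"
```

```text
t 15.43 p [575.4 -21.7 169.5] yaw -1.6328 tilt [-0.001  0.    -1.   ] q6 -0.069 az 0.001 shift pre [ 131.4 -154.7  106.7] post [ 131.2 -154.8  106.7] F [ 0.5  -0.62 -2.47] M [-0.017 -0.093 -0.035] w 20.1
[{'xy': [308.7, 235.3], 'conf': 0.68}]
```

View pics/d.png

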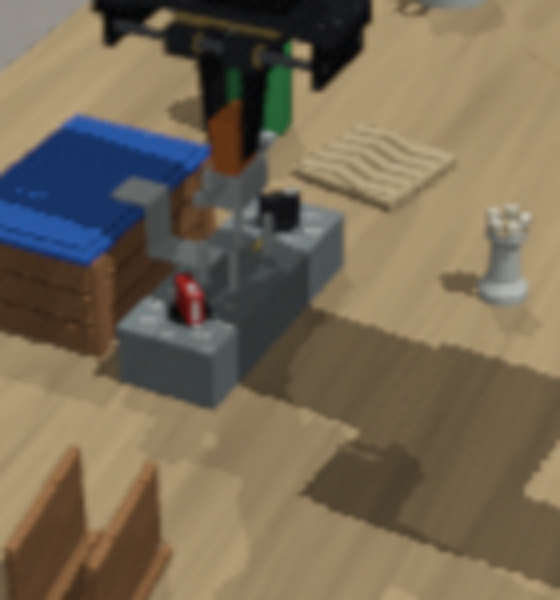

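Call:
{"fn": "arm_command", "kwargs": {
  "series": [
    {"dx": 0.022,"dy": -0.0258,"dz": 0,"ax": 0,"ay": 0,"az": 0,"grip": 215},
    {"dx": 0.022,"dy": -0.0258,"dz": 0,"ax": 0,"ay": 0,"az": 0,"grip": 215},
    {"dx": 0.022,"dy": -0.0258,"dz": 0,"ax": 0,"ay": 0,"az": 0,"grip": 215},
    {"dx": 0.022,"dy": -0.0258,"dz": 0,"ax": 0,"ay": 0,"az": 0,"grip": 215},
    {"dx": 0.022,"dy": -0.0258,"dz": 0,"ax": 0,"ay": 0,"az": 0,"grip": 215},
    {"dx": 0.02,"dy": -0.0258,"dz": 0,"ax": 0,"ay": 0,"az": 0,"grip": 215},
    {"dx": 0,"dy": 0,"dz": 0.02,"ax": 0,"ay": 0,"az": 0,"grip": 215},
    {"dx": 0,"dy": 0,"dz": 0.025,"ax": 0,"ay": 0,"az": 0,"grip": 215},
    {"dx": 0,"dy": 0,"dz": 0.025,"ax": 0,"ay": 0,"az": 0,"grip": 215},
    {"dx": 0,"dy": 0,"dz": 0.02,"ax": 0,"ay": 0,"az": 0,"grip": 215},
    {"dx": 0,"dy": 0,"dz": 0.01,"ax": 0,"ay": 0,"az": 0,"grip": 215},
    {"dx": 0,"dy": 0,"dz": 0.004,"ax": 0,"ay": 0,"az": 0,"grip": 215}
  ]
}}

```text
t: 16.58
eef_pos: [427.6, 117.4, 63.7]
tool_rot: [-0.001, 0.729, 0.685, -0.002]
contact_force: [-0.2, 0.2, -1.8]
gripper_width: 19.7
grasp_force: 30.0
```

Call:
{"fn": "arm_command", "kwargs": {
  "series": [
    {"dx": 0,"dy": 0,"dz": 0.002,"ax": 0,"ay": 0,"az": 0,"grip": 215},
    {"dx": 0,"dy": 0,"dz": 0.001,"ax": 0,"ay": 0,"az": 0,"grip": 215},
    {"dx": 0,"dy": 0,"dz": 0,"ax": 0,"ay": 0,"az": 0,"grip": 215},
    {"dx": 0,"dy": 0,"dz": 0,"ax": 0,"ay": 0,"az": 0,"grip": 215}
  ]
}}

```text
t: 16.92
eef_pos: [430.4, 117.7, 64.4]
tool_rot: [0.001, 0.729, 0.685, 0.001]
contact_force: [0.5, 1.2, -1.0]
gripper_width: 19.7
grasp_force: 30.0
```

Call:
{"fn": "arm_command", "kwargs": {
  "series": [
    {"dx": 0,"dy": 0,"dz": 0.001,"ax": 0,"ay": 0,"az": 0,"grip": 215},
    {"dx": 0,"dy": 0,"dz": 0.0005,"ax": 0,"ay": 0,"az": 0,"grip": 215},
    {"dx": 0,"dy": 0,"dz": 0,"ax": 0,"ay": 0,"az": 0,"grip": 215}
  ]
}}

```text
t: 17.17
eef_pos: [429.6, 117.6, 61.9]
tool_rot: [0.0, 0.729, 0.685, 0.0]
contact_force: [-0.2, 0.0, -2.1]
gripper_width: 20.0
grasp_force: 30.0
```

Call:
{"fn": "arm_command", "kwargs": {
  "series": [
    {"dx": 0,"dy": 0,"dz": 0.001,"ax": 0,"ay": 0,"az": 0,"grip": 215},
    {"dx": 0,"dy": 0,"dz": 0,"ax": 0,"ay": 0,"az": 0,"grip": 215}
  ]
}}

```text
t: 17.33
eef_pos: [429.6, 117.6, 60.8]
tool_rot: [0.0, 0.729, 0.685, 0.0]
contact_force: [0.2, -0.4, -1.9]
gripper_width: 20.0
grasp_force: 30.0
```

Call:
{"fn": "arm_command", "kwargs": {
  "series": [
    {"dx": 0,"dy": 0,"dz": 0.001,"ax": 0,"ay": 0,"az": 0,"grip": 215},
    {"dx": 0,"dy": 0,"dz": 0,"ax": 0,"ay": 0,"az": 0,"grip": 215}
  ]
}}

```text
t: 17.5
eef_pos: [429.7, 117.6, 60.8]
tool_rot: [-0.0, 0.729, 0.685, -0.0]
contact_force: [-3.4, -1.1, 6.1]
gripper_width: 19.7
grasp_force: 30.0
```

Call:
{"fn": "arm_command", "kwargs": {
  "series": [
    {"dx": 0,"dy": 0,"dz": 0.001,"ax": 0,"ay": 0,"az": 0,"grip": 215},
    {"dx": 0,"dy": 0,"dz": 0,"ax": 0,"ay": 0,"az": 0,"grip": 215}
  ]
}}

```text
t: 17.67
eef_pos: [429.8, 117.6, 60.8]
tool_rot: [-0.0, 0.729, 0.685, -0.001]
contact_force: [-6.3, -2.1, 12.7]
gripper_width: 19.6
grasp_force: 30.0
```

Call:
{"fn": "arm_command", "kwargs": {
  "series": [
    {"dx": 0,"dy": 0,"dz": -0.001,"ax": 0,"ay": 0,"az": 0,"grip": 190},
    {"dx": 0,"dy": 0,"dz": 0,"ax": 0,"ay": 0,"az": 0,"grip": 150},
    {"dx": 0,"dy": 0,"dz": 0,"ax": 0,"ay": 0,"az": 0,"grip": 80},
    {"dx": 0,"dy": 0,"dz": 0,"ax": 0,"ay": 0,"az": 0,"grip": 50},
    {"dx": 0,"dy": 0,"dz": -0.015,"ax": 0,"ay": 0,"az": 0,"grip": 50},
    {"dx": 0,"dy": 0,"dz": -0.035,"ax": 0,"ay": 0,"az": 0,"grip": 50},
    {"dx": 0,"dy": 0,"dz": -0.02,"ax": 0,"ay": 0,"az": 0,"grip": 50},
    {"dx": 0,"dy": 0,"dz": 0,"ax": 0,"ay": 0,"az": -0.121,"grip": 50},
    {"dx": 0,"dy": 0,"dz": 0,"ax": 0,"ay": 0,"az": -0.121,"grip": 50},
    {"dx": 0,"dy": 0,"dz": 0,"ax": 0,"ay": 0,"az": -0.121,"grip": 50},
    {"dx": 0,"dy": 0,"dz": 0,"ax": 0,"ay": 0,"az": -0.121,"grip": 50},
    {"dx": 0,"dy": 0,"dz": 0,"ax": 0,"ay": 0,"az": -0.121,"grip": 50}
  ]
}}

```text
t: 18.67
eef_pos: [429.3, 117.6, 129.4]
tool_rot: [-0.0, 0.489, 0.872, -0.0]
contact_force: [-0.2, 0.1, -1.0]
gripper_width: 76.1
grasp_force: 0.0
```

Call:
{"fn": "arm_command", "kwargs": {
  "series": [
    {"dx": 0,"dy": 0,"dz": 0,"ax": 0,"ay": 0,"az": -0.121,"grip": 50},
    {"dx": 0,"dy": 0,"dz": 0,"ax": 0,"ay": 0,"az": -0.121,"grip": 50},
    {"dx": 0,"dy": 0,"dz": 0,"ax": 0,"ay": 0,"az": -0.121,"grip": 50},
    {"dx": 0,"dy": 0,"dz": 0,"ax": 0,"ay": 0,"az": -0.121,"grip": 50},
    {"dx": 0,"dy": 0,"dz": 0,"ax": 0,"ay": 0,"az": -0.121,"grip": 50},
    {"dx": 0,"dy": 0,"dz": 0,"ax": 0,"ay": 0,"az": -0.121,"grip": 50},
    {"dx": 0,"dy": 0,"dz": 0,"ax": 0,"ay": 0,"az": -0.121,"grip": 50},
    {"dx": 0,"dy": 0,"dz": 0,"ax": 0,"ay": 0,"az": -0.118,"grip": 50},
    {"dx": 0,"dy": 0,"dz": 0,"ax": 0,"ay": 0,"az": 0,"grip": 50},
    {"dx": 0,"dy": 0,"dz": 0,"ax": 0,"ay": 0,"az": 0,"grip": 50},
    {"dx": 0,"dy": 0,"dz": 0,"ax": 0,"ay": 0,"az": 0,"grip": 50}
  ]
}}

```text
t: 19.58
eef_pos: [429.3, 117.6, 129.5]
tool_rot: [-0.0, 0.033, 0.999, -0.0]
contact_force: [-0.2, -0.8, -0.5]
gripper_width: 76.3
grasp_force: 0.0
```

```bash
python3 -c "
from h import *
plan(429.7,117.6,60.8,-.063)
t=ctrl.grab_frame('side');m=ctrl.spot_in('bolt_grip','side');print([(x['xy'],x['conf'],onz(t,x['xy'],46)) for x in m])
a=cv2.resize(t['color'][180:300,270:430],None,fx=4,fy=4,interpolation=2);cv2.imwrite('pics/e.png',a[:,:,::-1])"
```

```text
t 19.58 p [429.3 117.6 129.5] yaw -0.0653 tilt [-0.  0. -1.] q6 -1.359 az -0.0023 shift pre [-0.4  0.  68.7] post [-0.4  0.  68.7] F [-0.18 -0.79 -0.52] M [ 0.105 -0.143  0.023] w 76.3
[([345.7, 230.8], 0.84, array([427.73374468, 143.52546926,  46.        ])), ([431.8, 167.5], 0.76, array([ 297.29615217, -258.4600788 ,   46.        ])), ([229.9, 221.2], 0.66, array([722.87645587, 222.57513822,  46.        ]))]
```

View pics/e.png

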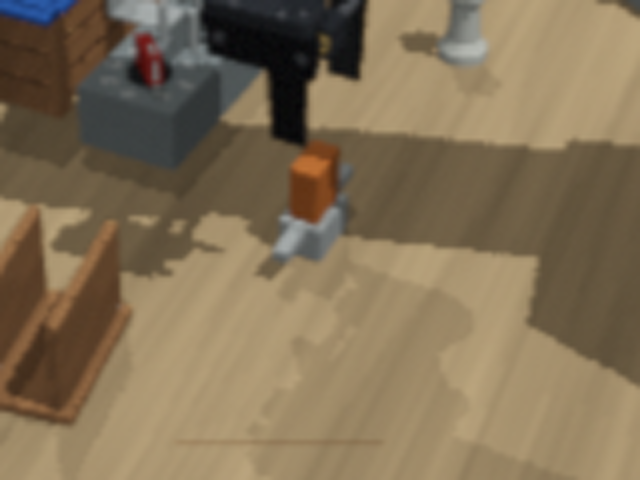

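Call:
{"fn": "arm_command", "kwargs": {
  "series": [
    {"dx": 0,"dy": 0,"dz": 0.02,"ax": 0,"ay": 0,"az": 0,"grip": 50},
    {"dx": 0,"dy": 0,"dz": 0.02,"ax": 0,"ay": 0,"az": 0,"grip": 50},
    {"dx": 0,"dy": 0,"dz": 0.018,"ax": 0,"ay": 0,"az": 0,"grip": 50},
    {"dx": 0,"dy": 0,"dz": 0.01,"ax": 0,"ay": 0,"az": 0,"grip": 50},
    {"dx": 0,"dy": 0,"dz": 0,"ax": 0,"ay": 0,"az": 0,"grip": 120},
    {"dx": 0,"dy": 0,"dz": 0,"ax": 0,"ay": 0,"az": 0,"grip": 140},
    {"dx": 0,"dy": 0,"dz": 0,"ax": 0,"ay": 0,"az": 0,"grip": 150},
    {"dx": 0,"dy": 0,"dz": 0,"ax": 0,"ay": 0,"az": 0,"grip": 175},
    {"dx": 0,"dy": 0,"dz": 0,"ax": 0,"ay": 0,"az": 0,"grip": 175}
  ]
}}

```text
t: 20.43
eef_pos: [430.3, 117.8, 62.9]
tool_rot: [0.001, 0.031, 1.0, 0.0]
contact_force: [0.3, 0.4, 0.6]
gripper_width: 48.7
grasp_force: 0.0
```

```bash
python3 - <<'E'
from h import *
import pickle
np.set_printoptions(precision=1,suppress=True)
plan(429.7,117.6,60.8,-.063)
t,s=pickle.load(open('f0.pkl','rb'))
# keeper in side view: rim tops of the two walls, pixels from the s1 crop (2.7x, offset 200,120)
P=lambda x,y:[200+(x+.5)/2.7-.5,120+(y+.5)/2.7-.5]
K=lambda x,y:[205+(x+.5)/8-.5,170+(y+.5)/8-.5]
print([tri([(s,P(*a)),(t,K(*b))]) for a,b in [((212,303),(390,95)),((267,315),(405,258)),((167,377),(75,135)),((220,393),(95,295))]])
ms=[x['xy'] for x in ctrl.mark_of('keeper_floor','side')[:1]];print(ms)
# model fit check: predicted corners in the side picture
def rim(c,psi):
    R=np.array([[np.cos(psi),-np.sin(psi)],[np.sin(psi),np.cos(psi)]])
    return [np.r_[R@[x,y]+c,74] for x,y in [(25,-50),(-25,-50),(25,50),(-25,50)]]
c=np.array([532.,285.])
for X in rim(c,.096): print(X,(proj(s,X)-np.array([200,120]))*2.7,(proj(t,X)-[205,170])*8)
E
```

```text
t 20.43 p [430.3 117.8  62.9] yaw -0.0629 tilt [ 0.  0. -1.] q6 -1.361 az 0.0001 shift pre [ 0.6 -0.2  2.1] post [ 0.6 -0.2  2.1] F [0.3 0.4 0.6] M [ 0.1 -0.1 -0. ] w 48.7
[array([566.6, 239.8,  69.7]), array([514.8, 235.3,  68.7]), array([557.4, 338.6,  64.5]), array([508.5, 334.2,  59.7])]
[[281.9, 264.5]]
[561.7 237.6  74. ] [218.1 298.5] [389.5 102. ]
[511.9 232.8  74. ] [269.8 308.7] [407.1 263.1]
[552.1 337.2  74. ] [172.2 368.3] [ 67.2 142.7]
[502.3 332.4  74. ] [227.4 380.1] [ 83.4 303.8]
```

Call:
{"fn": "arm_command", "kwargs": {
  "series": [
    {"dx": 0,"dy": 0,"dz": 0.0015,"ax": 0,"ay": 0,"az": 0,"grip": 175},
    {"dx": 0,"dy": 0,"dz": 0,"ax": 0,"ay": 0,"az": 0,"grip": 175},
    {"dx": 0,"dy": 0,"dz": 0,"ax": 0,"ay": 0,"az": 0,"grip": 175},
    {"dx": 0,"dy": 0,"dz": 0,"ax": 0,"ay": 0,"az": 0,"grip": 175}
  ]
}}

```text
t: 20.82
eef_pos: [429.9, 117.7, 60.6]
tool_rot: [0.001, 0.031, 1.0, 0.0]
contact_force: [0.3, -0.6, 2.1]
gripper_width: 35.7
grasp_force: 30.0
```

```bash
cat > fit.py <<'E'
from h import *
import pickle
from scipy.ndimage import map_coordinates
from scipy.optimize import minimize
np.set_printoptions(precision=2,suppress=True)
t,s=pickle.load(open('f0.pkl','rb'))
def grad(f):
    g=cv2.cvtColor(f['color'],cv2.COLOR_RGB2LAB).astype(np.float32);g=cv2.GaussianBlur(g,(0,0),.8)
    return cv2.Sobel(g[...,0],cv2.CV_32F,1,0)/8,cv2.Sobel(g[...,0],cv2.CV_32F,0,1)/8
G={'t':grad(t),'s':grad(s)};F={'t':t,'s':s}
def rect(x0,x1,y0,y1,z): 
    c=[(x0,y0,z),(x1,y0,z),(x1,y1,z),(x0,y1,z)];return [(c[i],c[(i+1)%4]) for i in range(4)]
LOCK=rect(-38,38,-106,106,48)
KEEP=rect(21,29,-50,50,74)+rect(-29,-21,-50,50,74)
def score(k,segs,pose,sh=(0,0)):
    x,y,psi=pose;R=np.array([[np.cos(psi),-np.sin(psi)],[np.sin(psi),np.cos(psi)]]);tot=0
    for a,b in segs:
        P=[np.array(a)+(np.array(b)-a)*u for u in np.linspace(.05,.95,int(max(6,np.linalg.norm(np.subtract(a,b))/3)))]
        px=np.array([proj(F[k],np.r_[R@p[:2]+[x,y],p[2]]) for p in P])+sh
        d=px[-1]-px[0];n=np.array([-d[1],d[0]])/np.linalg.norm(d)
        gx,gy=[map_coordinates(g,[px[:,1],px[:,0]],order=1) for g in G[k]]
        tot+=abs((gx*n[0]+gy*n[1]).mean())*np.linalg.norm(d)
    return tot
def best(k,segs,p0):
    return max(((score(k,segs,p0,(u,v)),(u,v)) for u in np.arange(-3,3.1,.25) for v in np.arange(-3,3.1,.25)))
B={k:best(k,LOCK,(575.8,-21.75,-.063))[1] for k in 'ts'};print('px shift lock',B)
for sh in (B,{'t':(0,0),'s':(0,0)}):
  for ks in ('t','s','ts'):
    r=max((sum(score(k,KEEP,(x,y,q),sh[k]) for k in ks),x,y,q) for x in np.arange(524,545,1.) for y in np.arange(278,295,1.5) for q in (.06,.08,.1,.12))
    print(ks,r)
E
python3 fit.py; python3 -c "
from h import *
plan(429.7,117.6,60.8,-.063)"
```

```text
px shift lock {'t': (np.float64(0.5), np.float64(0.0)), 's': (np.float64(-1.0), np.float64(0.0))}
t (np.float64(2203.3204314791546), np.float64(527.0), np.float64(278.0), 0.1)
s (np.float64(1444.753761944366), np.float64(533.0), np.float64(293.0), 0.1)
ts (np.float64(3066.4916885144617), np.float64(527.0), np.float64(278.0), 0.12)
t (np.float64(2184.6413395392738), np.float64(527.0), np.float64(278.0), 0.1)
s (np.float64(1446.40486156735), np.float64(536.0), np.float64(291.5), 0.12)
ts (np.float64(2931.057139933856), np.float64(527.0), np.float64(278.0), 0.1)
t 20.82 p [429.9 117.7  60.6] yaw -0.0628 tilt [ 0.001  0.    -1.   ] q6 -1.361 az 0.0002 shift pre [ 0.2 -0.1 -0.2] post [ 0.2 -0.1 -0.2] F [ 0.27 -0.59  2.06] M [ 0.106 -0.211 -0.022] w 35.7
```

```bash
python3 - <<'E'
from fit import *
def prof(k,z,c,psi,ax,rng,off,ch):
    I=F[k]['color'][...,ch].astype(float);R=np.array([[np.cos(psi),-np.sin(psi)],[np.sin(psi),np.cos(psi)]]);out=[]
    for a in rng:
        px=np.array([proj(F[k],np.r_[R@((a,o) if ax==0 else (o,a))+c,z]) for o in off])+(B[k] if True else 0)
        out.append(int(map_coordinates(I,[px[:,1],px[:,0]],order=1).mean()))
    return out
c=np.array([534.,285.]);r=np.arange(-46,47,2)
print('x       ',r.tolist())
for k in 'ts':
  for ch in (0,2): print(k,ch,prof(k,74,c,.096,0,r,np.arange(-35,36,5),ch))
r=np.arange(-70,71,4);print('y',r.tolist())
for k in 'ts':
  for w in (25,-25): print(k,w,prof(k,74,c,.096,1,r,[w-2,w,w+2],2))
E
```

```text
px shift lock {'t': (np.float64(0.5), np.float64(0.0)), 's': (np.float64(-1.0), np.float64(0.0))}
t (np.float64(2203.3204314791546), np.float64(527.0), np.float64(278.0), 0.1)
s (np.float64(1444.753761944366), np.float64(533.0), np.float64(293.0), 0.1)
ts (np.float64(3066.4916885144617), np.float64(527.0), np.float64(278.0), 0.12)
t (np.float64(2184.6413395392738), np.float64(527.0), np.float64(278.0), 0.1)
s (np.float64(1446.40486156735), np.float64(536.0), np.float64(291.5), 0.12)
ts (np.float64(2931.057139933856), np.float64(527.0), np.float64(278.0), 0.1)
x        [-46, -44, -42, -40, -38, -36, -34, -32, -30, -28, -26, -24, -22, -20, -18, -16, -14, -12, -10, -8, -6, -4, -2, 0, 2, 4, 6, 8, 10, 12, 14, 16, 18, 20, 22, 24, 26, 28, 30, 32, 34, 36, 38, 40, 42, 44, 46]
t 0 [148, 144, 138, 131, 124, 113, 96, 84, 91, 114, 133, 138, 129, 112, 97, 90, 90, 90, 89, 85, 80, 76, 74, 76, 84, 98, 114, 123, 121, 107, 88, 74, 74, 90, 114, 133, 139, 134, 122, 112, 107, 107, 108, 110, 112, 113, 114]
t 2 [92, 88, 81, 69, 60, 51, 43, 37, 40, 51, 60, 62, 58, 50, 43, 40, 40, 40, 40, 37, 35, 33, 33, 33, 
[... 609 characters left out ...]
0, -6, -2, 2, 6, 10, 14, 18, 22, 26, 30, 34, 38, 42, 46, 50, 54, 58, 62, 66, 70]
t 25 [109, 109, 98, 60, 44, 39, 52, 59, 61, 61, 60, 60, 62, 63, 60, 59, 60, 63, 61, 61, 60, 61, 62, 61, 60, 60, 65, 68, 66, 64, 72, 95, 105, 106, 107, 106]
t -25 [98, 96, 71, 43, 29, 31, 54, 62, 61, 59, 57, 59, 60, 60, 58, 58, 61, 62, 60, 59, 59, 61, 60, 59, 58, 60, 62, 63, 63, 65, 75, 90, 98, 97, 98, 99]
s 25 [110, 109, 109, 109, 110, 105, 87, 72, 69, 69, 69, 69, 69, 69, 67, 65, 69, 70, 70, 69, 70, 71, 71, 70, 72, 71, 70, 72, 72, 71, 70, 61, 70, 80, 87, 89]
s -25 [107, 107, 107, 107, 106, 102, 87, 72, 70, 70, 69, 65, 67, 68, 69, 70, 70, 70, 69, 70, 69, 70, 70, 68, 61, 63, 64, 65, 65, 63, 59, 43, 34, 31, 29, 28]
```

Call:
{"fn": "arm_command", "kwargs": {
  "series": [
    {"dx": 0,"dy": 0,"dz": -0.008,"ax": 0,"ay": 0,"az": 0,"grip": 175},
    {"dx": 0,"dy": 0,"dz": -0.02,"ax": 0,"ay": 0,"az": 0,"grip": 175},
    {"dx": 0,"dy": 0,"dz": -0.03,"ax": 0,"ay": 0,"az": 0,"grip": 175},
    {"dx": 0,"dy": 0,"dz": -0.03,"ax": 0,"ay": 0,"az": 0,"grip": 175},
    {"dx": 0,"dy": 0,"dz": -0.014,"ax": 0,"ay": 0,"az": 0,"grip": 175},
    {"dx": 0,"dy": 0,"dz": 0,"ax": 0,"ay": 0,"az": -0.05,"grip": 175},
    {"dx": 0,"dy": 0,"dz": 0,"ax": 0,"ay": 0,"az": -0.06,"grip": 175},
    {"dx": 0,"dy": 0,"dz": 0,"ax": 0,"ay": 0,"az": -0.049,"grip": 175},
    {"dx": 0,"dy": 0,"dz": 0,"ax": 0,"ay": 0,"az": 0,"grip": 175},
    {"dx": 0,"dy": 0,"dz": 0,"ax": 0,"ay": 0,"az": 0,"grip": 175},
    {"dx": 0,"dy": 0,"dz": 0,"ax": 0,"ay": 0,"az": 0,"grip": 175}
  ]
}}

```text
t: 21.73
eef_pos: [429.0, 117.6, 161.8]
tool_rot: [-0.001, -0.048, 0.999, -0.0]
contact_force: [-0.7, 0.5, -1.8]
gripper_width: 36.4
grasp_force: 30.0
```

```bash
python3 -c "
from h import *
plan(534.3,287.5,70,.096)"
```

```text
t 21.73 p [429.  117.6 161.8] yaw 0.0951 tilt [-0.001 -0.    -1.   ] q6 -1.519 az -0.0009 shift pre [-121.1  159.2   91.7] post [-121.2  159.1   91.7] F [-0.67  0.54 -1.85] M [ 0.11 -0.2  -0.02] w 36.4
```

Call:
{"fn": "arm_command", "kwargs": {
  "series": [
    {"dx": -0.01,"dy": 0.013,"dz": 0,"ax": 0,"ay": 0,"az": 0,"grip": 175},
    {"dx": -0.02,"dy": 0.026,"dz": 0,"ax": 0,"ay": 0,"az": 0,"grip": 175},
    {"dx": -0.02,"dy": 0.026,"dz": 0,"ax": 0,"ay": 0,"az": 0,"grip": 175},
    {"dx": -0.02,"dy": 0.026,"dz": 0,"ax": 0,"ay": 0,"az": 0,"grip": 175},
    {"dx": -0.02,"dy": 0.026,"dz": 0,"ax": 0,"ay": 0,"az": 0,"grip": 175},
    {"dx": -0.02,"dy": 0.026,"dz": 0,"ax": 0,"ay": 0,"az": 0,"grip": 175},
    {"dx": -0.0111,"dy": 0.0161,"dz": 0,"ax": 0,"ay": 0,"az": 0,"grip": 175},
    {"dx": 0,"dy": 0,"dz": 0,"ax": 0,"ay": 0,"az": 0,"grip": 175},
    {"dx": 0,"dy": 0,"dz": 0,"ax": 0,"ay": 0,"az": 0,"grip": 175},
    {"dx": 0,"dy": 0,"dz": 0,"ax": 0,"ay": 0,"az": 0,"grip": 175},
    {"dx": 0,"dy": 0,"dz": 0,"ax": 0,"ay": 0,"az": 0,"grip": 175}
  ]
}}

```text
t: 22.65
eef_pos: [534.0, 286.7, 161.8]
tool_rot: [-0.0, -0.048, 0.999, -0.0]
contact_force: [-0.3, -0.3, -0.9]
gripper_width: 36.0
grasp_force: 30.0
```

```bash
python3 - <<'E'
from h import *
plan(534.3,287.5,70,.096)
f=ctrl.grab_frame('side')
h=cv2.cvtColor(f['color'],cv2.COLOR_RGB2HSV).astype(int);m=((h[...,0]<14)&(h[...,1]>185)&(h[...,2]>70)).astype(np.uint8)
n,l,st,ce=cv2.connectedComponentsWithStats(m)
print([(st[i].tolist(),ce[i].round(1)) for i in range(1,n) if st[i,4]>30])
o,p,R=pose();print('bolt grip expected px',proj(f,[p[0],p[1],p[2]-14.6]),proj(f,[p[0],p[1],p[2]+5]))
E
```

```text
t 22.65 p [534.  286.7 161.8] yaw 0.0953 tilt [-0.001 -0.001 -1.   ] q6 -1.262 az -0.0007 shift pre [-0.4  0.8 91.8] post [-0.4  0.8 91.8] F [-0.28 -0.29 -0.95] M [ 0.085 -0.156 -0.003] w 36.0
[([428, 153, 16, 20, 222], array([435.3, 162.7])), ([238, 165, 8, 6, 34], array([241.1, 167.7])), ([224, 202, 13, 24, 217], array([230.3, 212.6])), ([279, 209, 7, 20, 103], array([282. , 217.5])), ([93, 301, 13, 13, 43], array([ 99. , 305.4])), ([145, 301, 20, 6, 54], array([157.1, 303. ])), ([108, 335, 45, 55, 686], array([131.1, 370. ])), ([53, 373, 54, 17, 452], array([ 71.8, 383.4]))]
bolt grip expected px [279.15156096 220.00073522] [278.5551818  212.91618992]
```

Call:
{"fn": "arm_command", "kwargs": {
  "series": [
    {"dx": 0,"dy": 0,"dz": 0.008,"ax": 0,"ay": 0,"az": 0,"grip": 175},
    {"dx": 0,"dy": 0,"dz": 0.01,"ax": 0,"ay": 0,"az": 0,"grip": 175},
    {"dx": 0,"dy": 0,"dz": 0.01,"ax": 0,"ay": 0,"az": 0,"grip": 175},
    {"dx": 0,"dy": 0,"dz": 0.007,"ax": 0,"ay": 0,"az": 0,"grip": 175},
    {"dx": 0,"dy": 0,"dz": 0.004,"ax": 0,"ay": 0,"az": 0,"grip": 175},
    {"dx": 0,"dy": 0,"dz": 0,"ax": 0,"ay": 0,"az": 0,"grip": 175}
  ]
}}

```text
t: 23.2
eef_pos: [533.6, 287.1, 121.0]
tool_rot: [-0.002, -0.048, 0.999, -0.001]
contact_force: [-0.9, -0.5, -2.1]
gripper_width: 36.2
grasp_force: 30.0
```

Call:
{"fn": "arm_command", "kwargs": {
  "series": [
    {"dx": 0,"dy": 0,"dz": 0.006,"ax": 0,"ay": 0,"az": 0,"grip": 175},
    {"dx": 0,"dy": 0,"dz": 0,"ax": 0,"ay": 0,"az": 0,"grip": 175}
  ]
}}

```text
t: 23.37
eef_pos: [534.4, 287.5, 116.3]
tool_rot: [-0.0, -0.048, 0.999, -0.0]
contact_force: [-0.5, -0.5, -1.6]
gripper_width: 36.1
grasp_force: 30.0
```

Call:
{"fn": "arm_command", "kwargs": {
  "series": [
    {"dx": 0,"dy": 0,"dz": 0.008,"ax": 0,"ay": 0,"az": 0,"grip": 175},
    {"dx": 0,"dy": 0,"dz": 0.01,"ax": 0,"ay": 0,"az": 0,"grip": 175},
    {"dx": 0,"dy": 0,"dz": 0.01,"ax": 0,"ay": 0,"az": 0,"grip": 175},
    {"dx": 0,"dy": 0,"dz": 0.008,"ax": 0,"ay": 0,"az": 0,"grip": 175},
    {"dx": 0,"dy": 0,"dz": 0.006,"ax": 0,"ay": 0,"az": 0,"grip": 175},
    {"dx": 0,"dy": 0,"dz": 0.002,"ax": 0,"ay": 0,"az": 0,"grip": 175},
    {"dx": 0,"dy": 0,"dz": 0,"ax": 0,"ay": 0,"az": 0,"grip": 175},
    {"dx": 0,"dy": 0,"dz": 0,"ax": 0,"ay": 0,"az": 0,"grip": 175}
  ]
}}

```text
t: 24.03
eef_pos: [534.8, 287.7, 73.2]
tool_rot: [0.0, -0.048, 0.999, 0.0]
contact_force: [-0.0, -0.7, -1.7]
gripper_width: 35.5
grasp_force: 30.0
```

Call:
{"fn": "arm_command", "kwargs": {
  "series": [
    {"dx": 0,"dy": 0,"dz": 0.001,"ax": 0,"ay": 0,"az": 0,"grip": 175},
    {"dx": 0,"dy": 0,"dz": 0,"ax": 0,"ay": 0,"az": 0,"grip": 175},
    {"dx": 0,"dy": 0,"dz": 0,"ax": 0,"ay": 0,"az": 0,"grip": 175}
  ]
}}

```text
t: 24.28
eef_pos: [535.0, 287.7, 72.7]
tool_rot: [0.0, -0.048, 0.999, 0.0]
contact_force: [-0.7, -0.5, -3.0]
gripper_width: 36.3
grasp_force: 30.0
```

Call:
{"fn": "arm_command", "kwargs": {
  "series": [
    {"dx": 0,"dy": 0,"dz": 0.0015,"ax": 0,"ay": 0,"az": 0,"grip": 175},
    {"dx": 0,"dy": 0,"dz": 0.0015,"ax": 0,"ay": 0,"az": 0,"grip": 175},
    {"dx": 0,"dy": 0,"dz": 0,"ax": 0,"ay": 0,"az": 0,"grip": 175},
    {"dx": 0,"dy": 0,"dz": 0,"ax": 0,"ay": 0,"az": 0,"grip": 175}
  ]
}}

```text
t: 24.62
eef_pos: [534.5, 287.5, 69.0]
tool_rot: [-0.0, -0.048, 0.999, -0.0]
contact_force: [-0.5, -0.5, -2.5]
gripper_width: 35.6
grasp_force: 30.0
```

Call:
{"fn": "arm_command", "kwargs": {
  "series": [
    {"dx": 0,"dy": 0,"dz": 0.0015,"ax": 0,"ay": 0,"az": 0,"grip": 175},
    {"dx": 0,"dy": 0,"dz": 0,"ax": 0,"ay": 0,"az": 0,"grip": 175},
    {"dx": 0,"dy": 0,"dz": 0,"ax": 0,"ay": 0,"az": 0,"grip": 175}
  ]
}}

```text
t: 24.87
eef_pos: [534.9, 287.7, 68.7]
tool_rot: [0.0, -0.048, 0.999, 0.0]
contact_force: [-3.9, -1.2, 5.6]
gripper_width: 35.9
grasp_force: 30.0
```

Call:
{"fn": "arm_command", "kwargs": {
  "series": [
    {"dx": 0,"dy": 0,"dz": -0.001,"ax": 0,"ay": 0,"az": 0,"grip": 150},
    {"dx": 0,"dy": 0,"dz": 0,"ax": 0,"ay": 0,"az": 0,"grip": 110},
    {"dx": 0,"dy": 0,"dz": 0,"ax": 0,"ay": 0,"az": 0,"grip": 80},
    {"dx": 0,"dy": 0,"dz": 0,"ax": 0,"ay": 0,"az": 0,"grip": 60},
    {"dx": 0,"dy": 0,"dz": -0.01,"ax": 0,"ay": 0,"az": 0,"grip": 60},
    {"dx": 0,"dy": 0,"dz": -0.03,"ax": 0,"ay": 0,"az": 0,"grip": 60},
    {"dx": 0,"dy": 0,"dz": -0.04,"ax": 0,"ay": 0,"az": 0,"grip": 60},
    {"dx": 0,"dy": 0,"dz": -0.04,"ax": 0,"ay": 0,"az": 0,"grip": 60},
    {"dx": 0.03,"dy": 0,"dz": -0.02,"ax": 0,"ay": 0,"az": 0,"grip": 60},
    {"dx": 0.04,"dy": 0,"dz": 0,"ax": 0,"ay": 0,"az": 0,"grip": 60},
    {"dx": 0.04,"dy": 0,"dz": 0,"ax": 0,"ay": 0,"az": 0,"grip": 60},
    {"dx": 0.04,"dy": 0,"dz": 0,"ax": 0,"ay": 0,"az": 0,"grip": 60}
  ]
}}

```text
t: 25.87
eef_pos: [384.3, 273.0, 210.0]
tool_rot: [0.001, -0.048, 0.999, 0.001]
contact_force: [-0.8, 0.3, -1.1]
gripper_width: 72.8
grasp_force: 0.0
```

Call:
{"fn": "arm_command", "kwargs": {
  "series": [
    {"dx": 0,"dy": 0.04,"dz": 0,"ax": 0,"ay": 0,"az": 0,"grip": 60},
    {"dx": 0,"dy": -0.04,"dz": 0,"ax": 0,"ay": 0,"az": 0,"grip": 60},
    {"dx": 0,"dy": -0.04,"dz": 0,"ax": 0,"ay": 0,"az": 0,"grip": 60},
    {"dx": 0,"dy": -0.04,"dz": 0,"ax": 0,"ay": 0,"az": 0,"grip": 60},
    {"dx": 0,"dy": -0.04,"dz": 0,"ax": 0,"ay": 0,"az": 0,"grip": 60},
    {"dx": 0,"dy": -0.04,"dz": 0,"ax": 0,"ay": 0,"az": 0,"grip": 60},
    {"dx": 0,"dy": 0,"dz": 0,"ax": 0,"ay": 0,"az": 0,"grip": 60},
    {"dx": 0,"dy": 0,"dz": 0,"ax": 0,"ay": 0,"az": 0,"grip": 60},
    {"dx": 0,"dy": 0,"dz": 0,"ax": 0,"ay": 0,"az": 0,"grip": 60}
  ]
}}

```text
t: 26.62
eef_pos: [400.9, 114.0, 209.2]
tool_rot: [0.0, -0.048, 0.999, 0.0]
contact_force: [0.3, -1.3, -0.2]
gripper_width: 72.6
grasp_force: 0.0
```

```bash
python3 - <<'E'
from h import *
plan(534.3,287.5,70,.096)
for k in('side','top'):
    f=ctrl.grab_frame(k)
    h=cv2.cvtColor(f['color'],cv2.COLOR_RGB2HSV).astype(int);m=((h[...,0]<14)&(h[...,1]>185)&(h[...,2]>70)).astype(np.uint8)
    n,l,st,ce=cv2.connectedComponentsWithStats(m);P=proj(f,[534.3,287.5,54])
    print(k,P,proj(f,[534.3,287.5,74]),[(st[i].tolist(),ce[i].round(1)) for i in range(1,n) if st[i,4]>15 and np.linalg.norm(ce[i]-P)<40])
    for x in ctrl.mark_of('bolt_grip',k)[:4]: print(x['xy'],round(x['conf'],2),onz(f,x['xy'],54).round(1))
E
```

```text
t 26.62 p [400.9 114.  209.2] yaw 0.0953 tilt [ 0.001  0.001 -1.   ] q6 -1.518 az -0.0007 shift pre [-149.2  159.9  139.5] post [-149.3  159.8  139.5] F [ 0.32 -1.32 -0.22] M [ 0.132 -0.078 -0.002] w 72.6
side [281.5971555  251.94227661] [281.04426454 245.40501274] [([274, 244, 13, 19, 116], array([279.6, 253.7]))]
[230.8, 210.7] 0.82 [740.1 190.3  54. ]
[432.8, 161.3] 0.82 [ 300.8 -284.2   54. ]
[278.7, 252.3] 0.71 [540.  291.3  54. ]
top [235.34389164 195.26251396] [233.5641946  194.44088655] [([228, 190, 15, 10, 82], array([235.1, 194.9]))]
[235.2, 194.6] 0.87 [536.  287.8  54. ]
[268.8, 119.2] 0.84 [725.2 200.8  54. ]
[465.9, 288.2] 0.7 [ 292.  -270.4   54. ]
```

```bash
python3 -c "
from cell import ctrl
print(ctrl.close_job())"
```

```text
the job is handed in; nothing more can be done
None
```

The job is handed in at about 27 s of the 72 s allowed: the lock opened by itself, the bolt was stood on the bare desk and let go, then re-gripped by its end faces and left standing in the keeper. Both cameras put it within a few millimetres of the middle; no verdict was returned.

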